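# Load the dry block and hold the probe on its check spot

## Robot

A 6-joint arm with a two-finger parallel gripper is mounted at the origin on a cart in front of the work surface, level with it; the furniture and walls round the work are solid. World frame = base frame: x ahead of the robot, y to its left, z up, the work surface at z = 0. Lengths are in m, angles in rad, forces in N, time in s.
With the tool pointing down it reaches from about 0.425 to 0.95 m from the base axis. Payload 3.5 kg.
Tool frame: the origin (TCP) lies at the very end of the fingers, on their centre line; the grasp point (between the pads) lies ctrl.tcp_to_grasp behind it (ctrl.tcp_to_grasp is the distance from the TCP to the grasp point, in m); z points along the fingers, y is the line along which they close (so a half turn about z gives the same grasp; the last joint's range is limited). The gripper opens to 85 mm and grips with 20 to 120 N. Pads are 22 mm wide; open, the fingers measure 114 mm over their backs; the gripper's body (76 mm by 85 mm) begins 54 mm behind the grasp point. The pads swing forward as they close: fully open they stand 13 mm farther back than shut.
Start: joints at [1.149, 0.286, 1.577, -0, 1.279, -0.15], TCP at [0.181, 0.65, 0.195] pointing down, gripper open.
Joint ranges: [-2.77, 2.77], [-0.9, 2.22], [0.21, 2.48], [-1.53, 4.67], [0.24, 2.81], [-2.84, 2.84]. Speed limits (rad/s): [2.79, 2.79, 3.14, 3.14, 3.14, 3.14].

## Interface

Orientations are given as a unit quaternion [x, y, z, w].
In Python, from plant import ctrl gives the robot as it stands.
- The arm moves only by the shell command python3 -m inch 'ROWS' [FORCE]. ROWS is JSON, a list of rows, each an object with "slide": the shift along the tool's x, y, z in cm, a list of three; "turn": the turn about the tool's z in rad; "grip": the finger opening in cm, from 0 to 8.54. A call has 1 to 20 rows; each row is the pose to reach, as a shift and turn from the pose commanded when the call began, along the tool's axes at that moment; what a row does not reach only later rows make up. A row lasts 1/10 s, in which the tool goes at most 50 mm and 8.59 degrees, less where a joint would pass 70% of its speed; a pose out of reach is approached as far as the arm can. A call with a gripper value outside its range is refused whole. The fingers move at their own pace and stop on an object; FORCE is the grip in N (left out, the last holds). Time passes only in rows, so rows that repeat a pose let the fingers close. It gives the time, the measured TCP pose, the force, the opening and the grip force at its end, in the units of the state.
- ctrl.get_state(): the state, without advancing time (a new reading comes with each control period).
- ctrl.read_camera(name): name is "scene" or "top" or "wrist"; returns (picture, depth): 384x512x3 uint8, red, green, blue; 384x512 float32, m along the optical axis (not along the pixel's ray), 0 where there is no reading.
- ctrl.camera_info(name): a dict with "K" (3x3 intrinsics, pixels), "D" ([k1, k2, p1, p2, k3] as OpenCV has them; the pictures are not rectified), "camera_from_world" (4x4, takes a point from world to camera coordinates); the wrist camera has in their place "T_tool_cam" (4x4, takes a point from camera to tool coordinates, whose origin is the TCP and whose axes are the flange's). Camera axes: x right, y down, z forward; pixel columns grow to the right and rows downward; lengths in m; the calibration is good to about 2 mm. A picture is of the moment at which its call begins: read the wrist's pose just before it. camera_info takes no time and is no camera call.
- ctrl.sign_off(): hands the job in; it is judged then, once.
The state is a dict: "time": time; "qpos": joint angles; "dq": joint speeds; "joint_efforts": joint torques, N m; "eef_pos": TCP position; "tcp_rot": TCP orientation; "contact_force": force on the tool from outside, world axes, zero at the start; "wrist_torque": the same for the moment, N m; "opening": opening from 0.0 (shut) to 1.0 (fully open); "finger_force": force on a finger pad.
Only numpy, scipy, OpenCV 4.12 (cv2) and the standard library are available. Lean on these libraries where they do the work, as an engineer would, in place of code of your own. Each camera call takes 0.05 s, during which the arm holds its last target. There are 200 camera calls.

## Task

Stand the two capped sample tubes, one at a time, fully home in the two bores of the block heater and let go of them. Then draw the sprung contact probe out of its holder and hold its tip inside the ring marked on the heater's sloped metal face, with the probe square to that face and pressed lightly so that the sprung tip is about half-way in. Finish while still holding the probe there; leave everything else on the table where it stands.

Things in the scene. Friction and masses are not known exactly. Their poses are not given: they have to be found in the camera images.
- heater: Small white block heater, fixed, 150 (x) x 124 (y) mm, housing top at 50 mm. Origin: centre of its underside on the table; x from front to rear, y to its left, z up. At the rear (x +6 to +66 mm, y within 50 mm) a bare aluminium block rises to 85 mm with two upright bores; at the front a 50 x 60 mm aluminium land slopes down toward the front and carries the marked ring.
- bore_left (a point): Centre of the flat floor of the heater's left bore (+y of the heater), 35 mm above the table. The bore is upright, 15 mm in diameter and 50 mm deep, with a slightly chamfered mouth 85 mm above the table. The bores stand 56 mm apart.
- bore_right (a point): The same for the right bore (-y of the heater).
- check_spot (a point): The marked spot: centre of a thin dark ring (19 mm inside, 23 mm outside, a dot in its middle) on the heater's sloped land, 68 mm above the table. Its z axis is the face's outward normal, tilted 20 degrees (0.349 rad) from vertical toward the heater's front; its y axis is level, along the heater's y. A probe square to the face has its own z along this z.
- tube_rack: Blue tube rack 64 x 221 mm, 55 mm high, fixed to the table; origin: centre of its underside; y along its length. It has two rows of six places, loosely fitting, with their floor at 4 mm. The two tubes stand in its row x = -15 mm.
- tube_a_mid (a point): Middle of a loose capped sample tube, 40 mm above its foot, z up along it: 12.4 mm in diameter, solid up to 75 mm above its foot (the cap is drawn 15 mm wide, to 81 mm), 12 g. It starts upright in the rack, foot 4 mm above the table: 24 mm of it stands out to be gripped. Seated in a bore, its middle is 40 mm above the bore's floor and 25 mm stands out.
- tube_b_mid (a point): The same for the second tube, alike in size; it starts in the same row of the rack, 66 mm from the first.
- holder: Grey upright probe holder, fixed: base 80 x 80 x 12 mm, body 64 x 64 mm up to 75 mm, with an upright 22 mm hole right through. Origin: centre of its underside on the table.
- probe_grip (a point): Grip point of the loose contact probe, in its black square handle (24 x 24 mm, from 59 mm below to 37 mm above this point). z runs from tip to handle end, x and y square to the handle's flats. The free tip's end lies 125 mm below this point along the probe. About 0.12 kg. In the holder it stands upright, this point 140 mm and its top 181 mm above the table.
- probe_tip (a point): End of the probe's sprung steel tip (round, 8 mm wide); moves with the tip as it is pressed in. Up along the probe: thin tip to 20 mm, 16 mm barrel, 20 mm collar at 55 mm, 36 mm flange from 60 to 66 mm that rests on the holder's top, then the handle. 60 mm of the probe hangs in the holder: lift it more than that to clear.
- plunger (a joint): How far the probe's sprung tip is pressed in, m: 0 free to 0.012 fully in. It takes 1.2 N to start it moving and 0.4 N more for every mm, so 3.6 N at half-way (0.006).
- reagent_white: Loose bystander: white bottle with a black cap, 48 mm wide, 92 mm high, behind the holder; origin under its centre.
- beaker: Loose bystander: small clear beaker, 55 mm wide, 68 mm high; origin under its centre.
- petri_dish: Loose bystander: flat round dish 62 mm wide, 13 mm high, near the front edge; origin under its centre.
- timer: Loose bystander: flat square timer 62 x 62 x 15 mm, near the front edge; origin under its centre.
- marker: Loose bystander: marker pen 135 mm long lying near the front edge; origin under its centre.
There are look-alikes about, which are no part of the job. What is shaped like the part that bears probe_grip but red is not meant.

How it is judged:
By the outcome, as a careful person would: the job done as asked, in the order asked, and still so for the second after the job is handed in, while the arm keeps its last pose, push and grip.
It also fails if it takes over 72 s, if anything falls off the work surface, if the arm or the gripper's body presses on something with over 40 N, if the wrist force passes 120 N, or if a joint passes its speed limit or range.

## Working session

There is one attempt and no reset: what is moved stays moved. The work goes in short steps, Python scripts to look and compute and a shell command to move; the robot and the scene stay as the last step left them, time stands still between calls to the robot, and variables do not carry over. Pictures are saved under pics/ and viewed, at most 10 in all, crops included, and the job is handed in when it is done.

```bash
ls; mkdir -p pics; python3 - <<'E'
from plant import ctrl
import cv2,numpy as np
s=ctrl.get_state();print(s, ctrl.tcp_to_grasp)
for n in("scene","top","wrist"):
    im,d=ctrl.read_camera(n);np.savez(f"{n}0.npz",im=im,d=d);cv2.imwrite(f"pics/{n}0.png",im[:,:,::-1]);i=ctrl.camera_info(n);print(n,{k:np.round(v,4).tolist() for k,v in i.items() if k in("K","D","camera_from_world","T_tool_cam")})
a=[cv2.imread(f"pics/{n}0.png") for n in("top","scene")]
E
```

```text
pics
{'time': 0.0, 'qpos': array([ 1.14897887e+00,  2.87210826e-01,  1.57817243e+00, -1.32368559e-05,
        1.27862231e+00, -1.50013996e-01]), 'dq': array([ 0.0001274 , -0.00050695, -0.00013529, -0.00071897, -0.00114859,
        0.00024238]), 'joint_efforts': array([ 1.98763279e-03, -4.05980122e+01, -2.92624694e+01,  1.04796317e-05,
        5.71738303e-03, -5.75396584e-07]), 'eef_pos': array([0.18089054, 0.64953267, 0.19311966]), 'tcp_rot': array([ 1.35481788e-01,  9.90779102e-01, -1.15926420e-03, -3.34185406e-04]), 'contact_force': array([ 0.57025161, -0.50506066, -0.16200271]), 'wrist_torque': array([ 0.0038752 ,  0.00528114, -0.01567238]), 'finger_force': 0.0, 'opening': 0.9942717438113209} 0.0187
scene {'K': [[485.7577, 0.0, 257.1775], [0.0, 485.7577, 193.7875], [0.0, 0.0, 1.0]], 'D': [0.0325, 0.0, 0.0, 0.0, 0.0], 'camera_from_world': [[0.4884, -0.8725, -0.0108, -0.0984], [-0.4908, -0.2644, -0.8302, 0.3934], [0.7215, 0.4108, -0.5574, 0.7482], [0.0, 0.0, 0.0, 1.0]]}
top {'K': [[399.7598, 0.0, 261.2196], [0.0, 399.7598, 190.2155], [0.0, 0.0, 1.0]], 'D': [0.0252, 0.0, 0.0, 0.0, 0.0], 'camera_from_world': [[0.0083, -1.0, -0.003, 0.1878], [-0.9981, -0.0081, -0.0614, 0.553], [0.0613, 0.0035, -0.9981, 0.9797], [0.0, 0.0, 0.0, 1.0]]}
wrist {'K': [[314.0902, 0.0, 258.0838], [0.0, 314.0902, 188.3408], [0.0, 0.0, 1.0]], 'D': [-0.065, 0.0, 0.0, 0.0, 0.0], 'T_tool_cam': [[0.0012, -0.9588, -0.2841, 0.0734], [1.0, 0.0012, -0.0001, -0.0004], [0.0005, -0.2841, 0.9588, -0.1804], [0.0, 0.0, 0.0, 1.0]]}
```

View pics/top0.png

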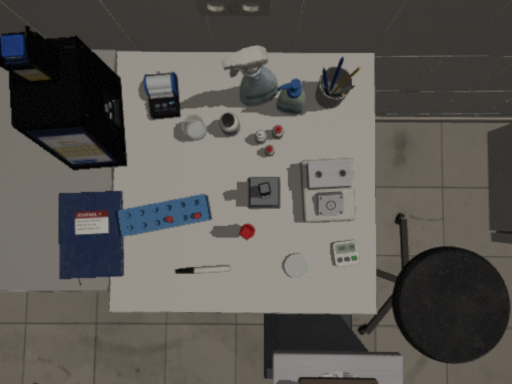

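View pics/scene0.png

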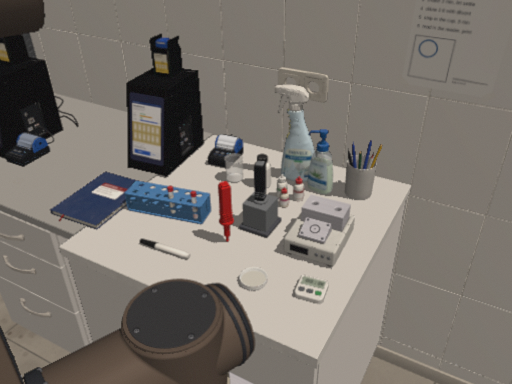

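The top view shows the rack with tube caps at about (169,220) and (197,216), the holder with the black probe at (264,190), and the red decoy at (247,232). The heater bores are at about (319,174) and (346,173), and the ring is at (331,205). The scene view agrees.

```bash
cat > h.py <<'E'
from plant import ctrl
import cv2,numpy as np
from scipy.spatial.transform import Rotation as R
def shot(name):
    s=ctrl.get_state(); im,d=ctrl.read_camera(name); i=ctrl.camera_info(name)
    if name=="wrist":
        T=np.eye(4);T[:3,:3]=R.from_quat(s["tcp_rot"]).as_matrix();T[:3,3]=s["eef_pos"]; W=T@np.array(i["T_tool_cam"])
    else: W=np.linalg.inv(np.array(i["camera_from_world"]))
    return im,d,(np.array(i["K"]),np.array(i["D"]),W),s
def cast(cam,uv,z):
    K,D,W=cam
    p=cv2.undistortPoints(np.array(uv,float).reshape(-1,1,2),K,D)[:,0]
    r=np.c_[p,np.ones(len(p))]@W[:3,:3].T
    return W[:3,3]+r*((z-W[2,3])/r[:,2])[:,None]
def proj(cam,P):
    K,D,W=cam; C=np.linalg.inv(W)
    return cv2.projectPoints(np.array(P,float).reshape(-1,3),cv2.Rodrigues(C[:3,:3])[0],C[:3,3],K,D)[0][:,0]
def blobs(m,amin=8):
    n,l,st,c=cv2.connectedComponentsWithStats(m.astype(np.uint8))
    return [(int(st[k,4]),np.round(c[k],2).tolist(),st[k,:4].tolist()) for k in range(1,n) if st[k,4]>=amin]
def red(im):
    r,g,b=[im[...,k].astype(int) for k in range(3)]; return (r>90)&(r>1.8*g)&(r>1.8*b)
def intool(s,P): return R.from_quat(s["tcp_rot"]).as_matrix().T@(np.array(P)-s["eef_pos"])
E
python3 - <<'E'
from h import *
im,d,cam,s=shot("top")
def show(t,uv,z): print(t,np.round(cast(cam,uv,z),4).tolist())
for a,c,b in blobs(red(im)): print(a,c,b); show("red",[c],.085)
hsv=cv2.cvtColor(im,cv2.COLOR_RGB2HSV)
m=((hsv[...,0]>95)&(hsv[...,0]<115)&(hsv[...,1]>120)&(hsv[...,2]>80)); m[:180]=0;m[:,:110]=0; m[240:]=0
m=cv2.morphologyEx(m.astype(np.uint8),cv2.MORPH_CLOSE,np.ones((9,9)))
c=max(cv2.findContours(m,0,2)[0],key=cv2.contourArea); print("rack",cv2.minAreaRect(c)); show("rack box",cv2.boxPoints(cv2.minAreaRect(c)),.055)
g=cv2.cvtColor(im,cv2.COLOR_RGB2GRAY)
for nm,(x0,y0,x1,y1),z,t in(("bores",(308,160,355,186),.085,70),("ring",(320,195,343,216),.068,110),("ringdot",(327,201,336,210),.068,110)):
    mm=np.zeros_like(g);mm[y0:y1,x0:x1]=g[y0:y1,x0:x1]<t
    for a,c,b in blobs(mm,2): print(nm,a,c,b);show(nm,[c],z)
# probe top & aluminium block
mm=np.zeros_like(g);mm[175:215,245:285]=g[175:215,245:285]<45
for a,c,b in blobs(mm,4): print("probe",a,c,b); show("probe",[c],.17)
crop=np.hstack([cv2.resize(im[y:y+60,x:x+60],(400,400),interpolation=cv2.INTER_CUBIC) for x,y in((300,155),(235,165))])
cv2.imwrite("pics/crop1.png",crop[:,:,::-1])
E
```

```text
37 [277.81, 129.0] [275, 126, 7, 7]
red [[0.6913, 0.1544, 0.085]]
26 [269.12, 148.5] [267, 146, 6, 6]
red [[0.6451, 0.1744, 0.085]]
11 [98.64, 213.91] [96, 212, 6, 4]
red [[0.4894, 0.567, 0.085]]
24 [196.67, 215.12] [194, 213, 6, 5]
red [[0.4883, 0.341, 0.085]]
25 [168.76, 218.8] [166, 217, 6, 5]
red [[0.4793, 0.4053, 0.085]]
154 [246.92, 231.18] [239, 224, 16, 15]
red [[0.4522, 0.2243, 0.085]]
rack ((163.05484008789062, 214.80335998535156), (25.478832244873047, 89.62051391601562), 79.75591278076172)
rack box [[0.4984, 0.5367, 0.055], [0.5382, 0.3272, 0.055], [0.4783, 0.3153, 0.055], [0.439, 0.5241, 0.055]]
bores 22 [342.09, 172.77] [340, 171, 5, 5]
bores [[0.5894, 0.0043, 0.085]]
bores 17 [318.35, 173.76] [316, 172, 5, 5]
bores [[0.5867, 0.0594, 0.085]]
bores 6 [308.0, 182.5] [308, 180, 1, 6]
bores [[0.5661, 0.0835, 0.085]]
ring 11 [325.0, 195.0] [320, 195, 11, 1]
ring [[0.5382, 0.0414, 0.068]]
ring 5 [320.4, 197.8] [320, 197, 2, 3]
ring [[0.5315, 0.0522, 0.068]]
ring 5 [340.8, 196.6] [340, 196, 3, 2]
ring [[0.5347, 0.0042, 0.068]]
ring 41 [330.39, 205.07] [326, 201, 10, 9]
ring [[0.5145, 0.0287, 0.068]]
ring 6 [340.5, 212.0] [340, 211, 2, 3]
ring [[0.4984, 0.005, 0.068]]
ring 5 [320.4, 212.8] [320, 212, 2, 3]
ring [[0.4961, 0.0523, 0.068]]
ringdot 36 [331.0, 205.08] [327, 201, 9, 9]
ringdot [[0.5145, 0.0273, 0.068]]
probe 60 [253.07, 197.48] [249, 180, 22, 27]
probe [[0.5266, 0.2088, 0.17]]
probe 53 [261.66, 191.6] [257, 184, 13, 12]
probe [[0.5391, 0.1908, 0.17]]
```

View pics/crop1.png

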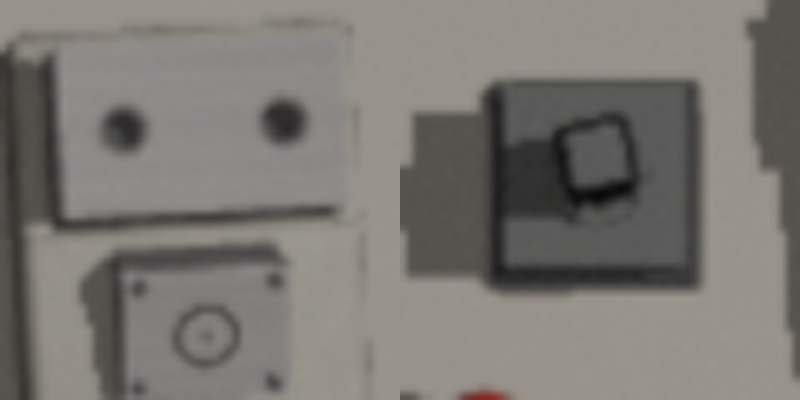

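The crop confirms the bores at about px (318,174) and (342,173), the ring at (331,205), and the probe's square top at about (264,189), yawed around 14°. Next I go above the first tube.

```bash
python3 -m inch '[{"slide":[-37.8,-21.5,0],"turn":1.2,"grip":5},{"slide":[-37.8,-21.5,0],"turn":1.2,"grip":5},{"slide":[-37.8,-21.5,0],"turn":1.2,"grip":5},{"slide":[-37.8,-21.5,0],"turn":1.2,"grip":5},{"slide":[-37.8,-21.5,0],"turn":1.2,"grip":5},{"slide":[-37.8,-21.5,0],"turn":1.2,"grip":5},{"slide":[-37.8,-21.5,0],"turn":1.2,"grip":5},{"slide":[-37.8,-21.5,0],"turn":1.2,"grip":5},{"slide":[-37.8,-21.5,0],"turn":1.2,"grip":5},{"slide":[-37.8,-21.5,0],"turn":1.2,"grip":5},{"slide":[-37.8,-21.5,0],"turn":1.2,"grip":5},{"slide":[-37.8,-21.5,0],"turn":1.2,"grip":5},{"slide":[-37.8,-21.5,0],"turn":1.2,"grip":5},{"slide":[-37.8,-21.5,0],"turn":1.2,"grip":5}]' 40
python3 - <<'E'
from h import *
im,d,cam,s=shot("wrist")
cv2.imwrite("pics/w1.png",im[:,:,::-1])
print(R.from_quat(s["tcp_rot"]).as_matrix().round(3))
for a,c,b in blobs(red(im),60):
    P=cast(cam,[c],.085); print(a,c,b,P.round(4).tolist(),(intool(s,P[0])*100).round(2))
E
```

```text
time: 1.6
eef_pos: [0.4867, 0.3426, 0.1945]
tcp_rot: [0.671, 0.742, -0.0, -0.0]
contact_force: [0.5, -0.1, 1.3]
opening: 0.587
finger_force: 0.0
[[-0.101  0.995 -0.   ]
 [ 0.995  0.101  0.   ]
 [ 0.    -0.    -1.   ]]
179 [257.37, 106.39] [250, 99, 15, 16] [[0.4785, 0.4051, 0.085]] [ 6.3  -0.19 10.95]
147 [259.34, 176.8] [253, 171, 14, 13] [[0.487, 0.3403, 0.085]] [-2.300e-01  1.000e-02  1.095e+01]
167 [202.96, 328.11] [196, 318, 20, 20] [[0.4418, 0.1586, 0.085]] [-17.86  -6.32  10.95]
```

View pics/w1.png

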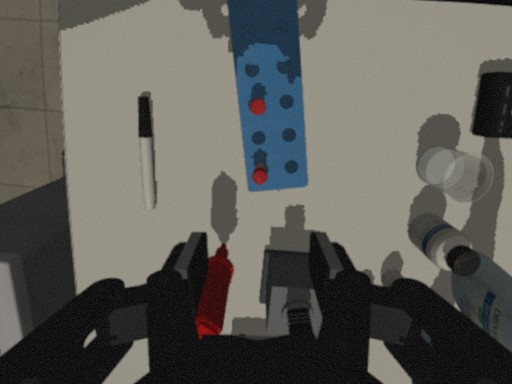

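The wrist view shows the tube caps at (259,177) and (257,106), with the nearer one almost under the tool. Descending and gripping.

```bash
python3 -m inch '[{"slide":[-0.2,0,5],"turn":0,"grip":5},{"slide":[-0.2,0,9],"turn":0,"grip":5},{"slide":[-0.2,0,12],"turn":0,"grip":5},{"slide":[-0.2,0,13.5],"turn":0,"grip":5},{"slide":[-0.2,0,13.7],"turn":0,"grip":4},{"slide":[-0.2,0,13.7],"turn":0,"grip":1},{"slide":[-0.2,0,13.7],"turn":0,"grip":1},{"slide":[-0.2,0,13.7],"turn":0,"grip":1},{"slide":[-0.2,0,13.7],"turn":0,"grip":1},{"slide":[-0.2,0,13.7],"turn":0,"grip":1},{"slide":[-0.2,0,13.7],"turn":0,"grip":1}]' 40
```

```text
time: 2.75
eef_pos: [0.4879, 0.3397, 0.0579]
tcp_rot: [0.671, 0.741, 0.0, 0.0]
contact_force: [0.2, 1.1, 0.8]
opening: 0.122
finger_force: 0.0
```

```bash
python3 -m inch '[{"slide":[0,0,0],"turn":0,"grip":0.5},{"slide":[0,0,0],"turn":0,"grip":0.5},{"slide":[0,0,0],"turn":0,"grip":0.5}]' 40
python3 - <<'E'
from h import *
im,d,cam,s=shot("wrist")
cv2.imwrite("pics/w2.png",im[:,:,::-1])
for a,c,b in blobs(red(im),60):
    P=cast(cam,[c],.083); print(a,c,b,P.round(4).tolist(),(intool(s,P[0])*100).round(2))
E
```

```text
time: 3.05
eef_pos: [0.4877, 0.3396, 0.0575]
tcp_rot: [0.671, 0.741, -0.0, -0.0]
contact_force: [0.0, -0.4, 0.5]
opening: 0.058
finger_force: 0.0
215 [258.12, 236.35] [253, 225, 11, 23] [[0.4868, 0.3389, 0.083]] [-0.06 -0.1  -2.55]
```

View pics/w2.png

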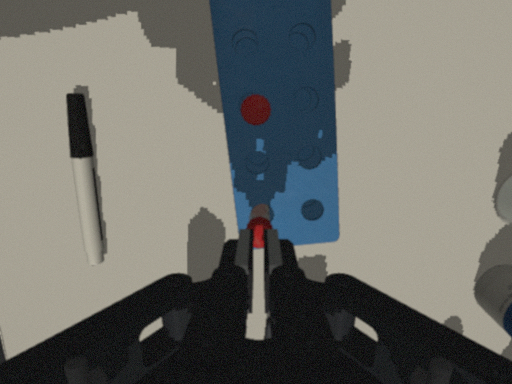

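The picture puts the cap at (259,232), partly hidden between the finger tips. The fingers closed to 5 mm with no force, so the tube isn't held. I'll check the depth to see why.

```bash
python3 - <<'E'
from h import *
im,d,cam,s=shot("wrist")
def pt(u,v):
    z=d[v,u]; K,D,W=cam
    p=cv2.undistortPoints(np.array([[[u,v]]],float),K,D)[0,0]
    return intool(s,(W@np.array([p[0]*z,p[1]*z,z,1]))[:3])*100
for u,v in [(259,205),(259,212),(259,218),(259,228),(259,235),(259,242),(255,235),(263,235),(245,250),(273,250),(240,270),(278,270),(247,235),(271,235),(259,260),(259,290)]: print(u,v,im[v,u],pt(u,v).round(2))
cv2.imwrite("pics/c3.png",cv2.resize(im[180:300,190:330],(700,600),interpolation=cv2.INTER_CUBIC)[:,:,::-1])
E
```

```text
259 205 [74 59 57] [ 0.68 -0.05  0.39]
259 212 [73 61 57] [ 0.71 -0.05 -0.89]
259 218 [67 23 28] [ 0.78 -0.05 -2.01]
259 228 [147  43  42] [ 0.58 -0.06 -2.91]
259 235 [158  38  40] [ 0.16 -0.06 -2.85]
259 242 [152  56  48] [-0.27 -0.05 -2.82]
255 235 [149  37  38] [ 0.2  -0.27 -2.96]
263 235 [71 23 16] [ 0.2   0.15 -2.94]
245 250 [54 53 49] [ 1.06 -0.65 -6.25]
273 250 [55 52 55] [ 1.1   0.52 -6.34]
240 270 [16 21 21] [ 1.27 -0.75 -8.17]
278 270 [14 19 12] [ 1.25  0.61 -8.14]
247 235 [55 54 46] [ 1.1  -0.61 -4.89]
271 235 [53 55 55] [ 1.06  0.49 -4.79]
259 260 [167 162 148] [-6.09 -0.03  5.58]
259 290 [165 160 145] [-9.22 -0.02  5.82]
```

View pics/c3.png

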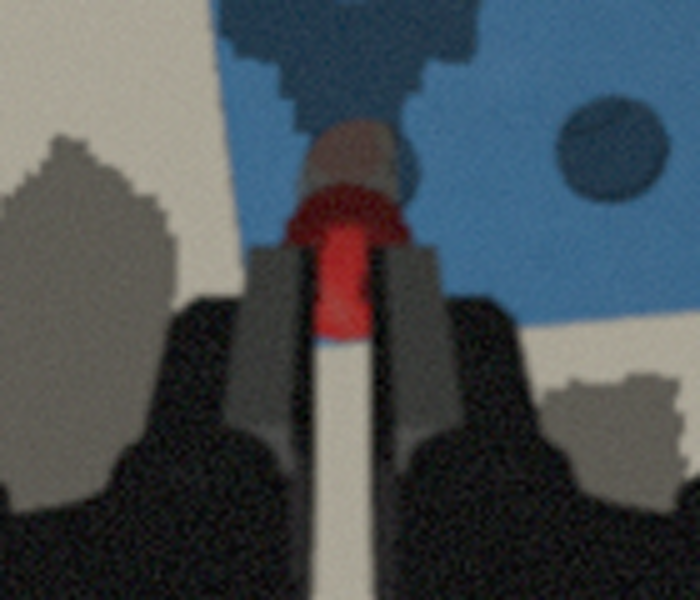

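The depth shows the finger ends about 4.3 cm behind the reported TCP, so they are still above the cap (cap top at tool z -2.9 cm, pad ends at about -4.35). I'll open, go 3.9 cm lower, and regrip.

```bash
python3 -m inch '[{"slide":[0,0,0],"turn":0,"grip":3.5},{"slide":[0,0,0],"turn":0,"grip":3.5},{"slide":[0,0,0],"turn":0,"grip":3.5},{"slide":[0,0,0],"turn":0,"grip":3.5},{"slide":[0,0,1.5],"turn":0,"grip":3.5},{"slide":[0,0,3],"turn":0,"grip":3.5},{"slide":[0,0,3.9],"turn":0,"grip":3.5},{"slide":[0,0,3.9],"turn":0,"grip":1},{"slide":[0,0,3.9],"turn":0,"grip":1},{"slide":[0,0,3.9],"turn":0,"grip":1},{"slide":[0,0,3.9],"turn":0,"grip":1},{"slide":[0,0,3.9],"turn":0,"grip":1},{"slide":[0,0,3.9],"turn":0,"grip":1}]' 30
python3 - <<'E'
from h import *
im,d,cam,s=shot("wrist")
print(s["opening"],s["finger_force"])
def pt(u,v):
    z=d[v,u]; K,D,W=cam
    p=cv2.undistortPoints(np.array([[[u,v]]],float),K,D)[0,0]
    return intool(s,(W@np.array([p[0]*z,p[1]*z,z,1]))[:3])*100
for v in range(216,250,3): print(v,[ (im[v,u].tolist(),pt(u,v).round(2).tolist()) for u in(243,259,275)])
E
```

```text
time: 4.45
eef_pos: [0.4873, 0.3397, 0.0185]
tcp_rot: [0.671, 0.741, -0.001, -0.001]
contact_force: [-2.6, -0.8, 6.4]
opening: 0.131
finger_force: 31.1
0.13144198182212347 31.06437038106378
216 [([45, 67, 85], [1.59, -0.84, -3.76]), ([42, 65, 87], [1.61, -0.06, -3.8]), ([38, 64, 83], [1.6, 0.72, -3.77])]
219 [([29, 61, 78], [1.39, -0.85, -3.65]), ([34, 60, 82], [1.41, -0.06, -3.69]), ([46, 68, 86], [1.47, 0.72, -3.84])]
222 [([48, 65, 87], [1.3, -0.84, -3.81]), ([38, 63, 84], [1.25, -0.06, -3.69]), ([43, 67, 83], [1.3, 0.72, -3.8])]
225 [([40, 63, 82], [1.07, -0.85, -3.66]), ([41, 64, 83], [1.09, -0.06, -3.7]), ([39, 65, 81], [1.11, 0.73, -3.75])]
228 [([41, 59, 75], [0.92, -0.85, -3.68]), ([43, 67, 86], [0.94, -0.06, -3.71]), ([47, 63, 80], [0.97, 0.73, -3.8])]
231 [([47, 47, 50], [1.1, -0.81, -4.44]), ([68, 58, 62], [0.71, -0.06, -3.57]), ([59, 63, 60], [1.07, 0.7, -4.37])]
234 [([24, 28, 33], [1.1, -0.8, -4.78]), ([83, 67, 62], [0.69, -0.06, -3.87]), ([60, 65, 60], [1.08, 0.68, -4.72])]
237 [([36, 35, 38], [1.11, -0.78, -5.12]), ([82, 69, 63], [0.74, -0.06, -4.32]), ([63, 65, 65], [1.02, 0.67, -4.93])]
240 [([22, 23, 18], [1.07, -0.77, -5.33]), ([85, 67, 64], [0.72, -0.06, -4.61]), ([57, 60, 57], [1.15, 0.64, -5.49])]
243 [([25, 12, 19], [1.07, -0.76, -5.63]), ([85, 77, 72], [0.63, -0.06, -4.74]), ([49, 51, 50], [1.1, 0.63, -5.69])]
246 [([7, 16, 18], [1.05, -0.75, -5.88]), ([83, 84, 75], [0.64, -0.06, -5.07]), ([47, 46, 50], [1.11, 0.62, -5.99])]
249 [([25, 23, 27], [1.08, -0.73, -6.21]), ([76, 70, 62], [0.68, -0.06, -5.43]), ([36, 34, 35], [1.1, 0.6, -6.24])]
```

The tube is held (31 N, centred in the pads). Its foot sits about 1.45 cm beyond the TCP. I lift high to clear the probe and travel to the left bore.

```bash
python3 -m inch '[{"slide":[0,0,-2],"turn":0,"grip":1},{"slide":[0,0,-5],"turn":0,"grip":1},{"slide":[0,0,-10],"turn":0,"grip":1},{"slide":[0,0,-15],"turn":0,"grip":1},{"slide":[0,0,-20],"turn":0,"grip":1},{"slide":[-4.8,1.2,-20.5],"turn":0,"grip":1},{"slide":[-9.6,2.4,-20.5],"turn":0,"grip":1},{"slide":[-14.4,3.6,-20.5],"turn":0,"grip":1},{"slide":[-19.2,4.8,-20.5],"turn":0.04,"grip":1},{"slide":[-24,6,-20.5],"turn":0.04,"grip":1},{"slide":[-28.8,7.1,-20.5],"turn":0.04,"grip":1},{"slide":[-28.9,7.1,-20.5],"turn":0.04,"grip":1},{"slide":[-28.9,7.1,-20.5],"turn":0.04,"grip":1},{"slide":[-28.9,7.1,-20.5],"turn":0.04,"grip":1},{"slide":[-28.9,7.1,-20.5],"turn":0.04,"grip":1}]'
python3 - <<'E'
from h import *
im,d,cam,s=shot("wrist")
cv2.imwrite("pics/w4.png",im[:,:,::-1])
print(s["eef_pos"],s["opening"],s["finger_force"])
np.savez("w4.npz",im=im,d=d,e=s["eef_pos"],q=s["tcp_rot"])
E
```

```text
time: 6.0
eef_pos: [0.5865, 0.0606, 0.2231]
tcp_rot: [0.685, 0.728, -0.0, -0.0]
contact_force: [0.3, -0.3, -0.5]
opening: 0.134
finger_force: 29.3
[0.58647936 0.06058264 0.22307826] 0.1340311206418528 29.264120757579803
```

View pics/w4.png

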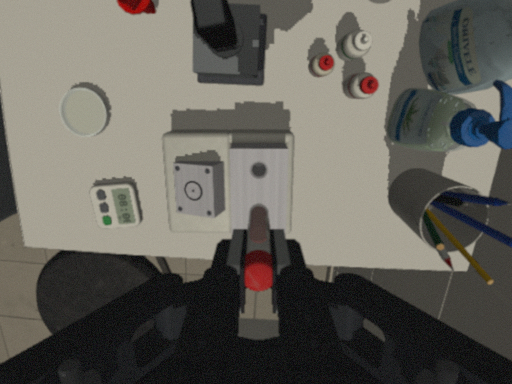

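The left bore is clear at (259,170), the ring at (193,190), and the held tube's foot at about (259,210). Now to measure the offset.

```bash
cat >> h.py <<'E'
def dark(im,box,f=0.75):
    "dark blob in box: (area, min enclosing centre/radius, centroid)"
    x0,y0,x1,y1=box; g=cv2.GaussianBlur(cv2.cvtColor(im,cv2.COLOR_RGB2GRAY),(3,3),0)[y0:y1,x0:x1]
    c=max(cv2.findContours((g<f*np.median(g)).astype(np.uint8),0,1)[0],key=cv2.contourArea)
    (cx,cy),(w,h),a=cv2.fitEllipse(c); return [cx+x0,cy+y0],(round(w,1),round(h,1))
E
python3 - <<'E'
from h import *
im,d,cam,s=shot("wrist")
for t,b,z in(("boreL",(245,155,274,186),.085),("ring",(179,176,208,206),.068)):
    c,wh=dark(im,b); P=cast(cam,[c],z)[0]; print(t,np.round(c,1),wh,P.round(4),(intool(s,P)*100).round(2))
# tube axis: columns dark between rows
g=cv2.cvtColor(im,cv2.COLOR_RGB2GRAY).astype(int)
for v in(205,210,216,222,228): print(v,g[v,240:280:2])
# ellipse of bore from depth: hole where depth > block top
print((d[170,250:270]*1000).astype(int))
E
```

```text
boreL [258.2 169.7] (14.5, 15.0) [0.5856 0.0585 0.085 ] [-0.21 -0.1  13.83]
ring [192.8 190.3] (15.6, 19.1) [0.5142 0.0264 0.068 ] [-2.97 -7.42 15.53]
205 [158 154 152 152 161 157 137 112  96  94  98 104 132 154 156 155 155 159
 158 153]
210 [160 152 150 152 153 106  65  61  61  57  60  54  60  90 136 156 151 159
 158 150]
216 [157 155 154 153 140  83  56  61  62  62  62  58  63  71 121 152 153 158
 159 149]
222 [158 155 152 151 123  74  58  60  55  67  62  61  61  60  80 151 155 157
 158 148]
228 [136 137 133 132  80  54  62  64  64  62  64  64  60  64  59 111 135 138
 138 132]
[326 326 332 341 346 349 353 355 356 355 355 353 351 348 344 336 328 326
 325 325]
```

```bash
python3 -m inch '[{"slide":[-0.27,-0.04,4],"turn":0,"grip":1},{"slide":[-0.27,-0.04,8],"turn":0,"grip":1},{"slide":[-0.27,-0.04,10.5],"turn":0,"grip":1},{"slide":[-0.27,-0.04,11],"turn":0,"grip":1},{"slide":[-0.27,-0.04,11],"turn":0,"grip":1},{"slide":[-0.27,-0.04,11],"turn":0,"grip":1}]'
python3 - <<'E'
from h import *
im,d,cam,s=shot("wrist")
cv2.imwrite("pics/w5.png",cv2.resize(im[120:290,180:340],(640,680))[:590,:,::-1])
def pt(u,v):
    z=d[v,u]; K,D,W=cam
    p=cv2.undistortPoints(np.array([[[u,v]]],float),K,D)[0,0]
    return intool(s,(W@np.array([p[0]*z,p[1]*z,z,1]))[:3])*100
print(s["eef_pos"])
for v in range(150,250,5): print(v,im[v,259],pt(259,v).round(2),(d[v,235:283:3]*1000).astype(int))
E
```

```text
time: 6.7
eef_pos: [0.5882, 0.0567, 0.1157]
tcp_rot: [0.686, 0.728, 0.001, 0.001]
contact_force: [0.1, -0.3, 1.3]
opening: 0.134
finger_force: 29.3
[0.58817027 0.05666382 0.11570332]
150 [86 84 78] [ 3.12 -0.04  6.35] [245 246 246 246 247 246 246 245 245 245 245 245 246 246 246 246]
155 [72 69 63] [ 2.69 -0.04  6.52] [248 248 249 248 247 247 248 247 248 248 248 248 247 247 248 248]
160 [53 56 52] [ 2.44 -0.04  5.77] [241 241 241 240 242 240 240 240 241 241 241 241 240 242 241 241]
165 [60 60 59] [ 2.46 -0.05  3.87] [224 224 223 224 223 223 223 223 223 224 222 223 224 224 224 224]
170 [81 73 76] [ 2.32 -0.05  2.92] [215 215 215 216 216 214 216 214 214 215 216 214 215 215 215 215]
175 [73 74 72] [ 1.98 -0.05  2.88] [216 214 216 216 216 216 217 216 215 216 217 215 216 216 216 216]
180 [76 73 70] [ 1.58 -0.05  3.02] [218 216 217 217 217 217 216 218 217 218 216 218 217 217 216 217]
185 [73 70 68] [ 1.22 -0.04  3.01] [217 218 217 217 218 217 219 218 218 219 218 219 218 219 219 218]
190 [57 56 53] [-0.42 -0.03  7.23] [219 218 219 219 219 258 264 267 264 260 220 220 218 220 219 220]
195 [63 
[... 402 characters left out ...]
7 52 46] [ 0.72 -0.05 -1.41] [224 224 224 224 225 187 181 181 177 180 181 187 224 225 224 223]
220 [64 54 49] [ 0.68 -0.05 -2.06] [225 226 224 226 225 178 173 171 171 172 175 179 226 224 225 227]
225 [64 51 46] [ 0.65 -0.06 -2.69] [227 226 227 226 225 170 167 166 165 166 168 171 227 228 227 226]
230 [70 57 55] [ 0.7  -0.06 -3.43] [149 149 149 148 152 164 160 160 158 160 162 163 149 148 149 149]
235 [69 54 55] [ 0.66 -0.06 -3.94] [143 144 144 145 152 157 155 153 153 154 155 158 144 142 144 143]
240 [87 64 61] [ 0.7  -0.06 -4.57] [138 139 139 138 152 150 148 148 147 149 149 152 139 139 139 139]
245 [71 72 68] [ 0.67 -0.06 -5.04] [134 133 133 133 150 147 143 143 143 143 144 147 140 134 134 134]
```

View pics/w5.png

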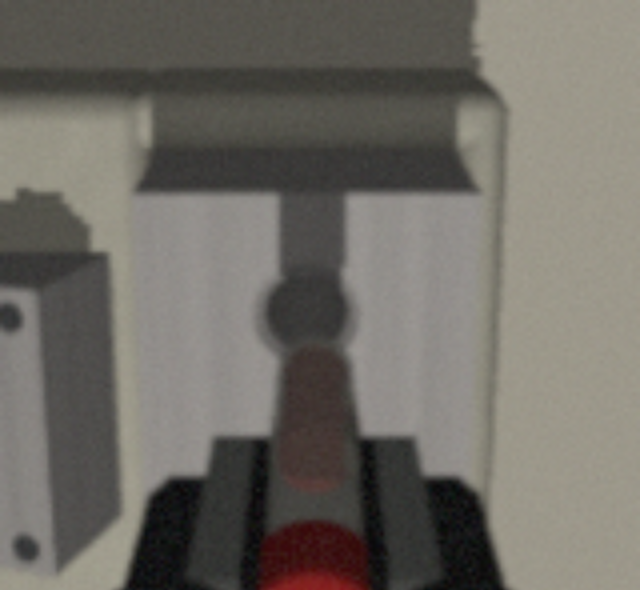

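The tube foot hangs at about (258.7,206), and the bore centre is at about (256.5,198), which is +1.4 mm in tool x and −1 mm in tool y from the tube axis. Starting the insertion with that correction.

```bash
python3 -m inch '[{"slide":[0.14,-0.1,0],"turn":0,"grip":1},{"slide":[0.14,-0.1,0],"turn":0,"grip":1},{"slide":[0.14,-0.1,1],"turn":0,"grip":1},{"slide":[0.14,-0.1,2],"turn":0,"grip":1},{"slide":[0.14,-0.1,3],"turn":0,"grip":1},{"slide":[0.14,-0.1,4],"turn":0,"grip":1},{"slide":[0.14,-0.1,4],"turn":0,"grip":1}]'
python3 - <<'E'
from h import *
im,d,cam,s=shot("wrist")
def pt(u,v):
    z=d[v,u]; K,D,W=cam
    p=cv2.undistortPoints(np.array([[[u,v]]],float),K,D)[0,0]
    return intool(s,(W@np.array([p[0]*z,p[1]*z,z,1]))[:3])*100
print(s["eef_pos"],s["contact_force"])
for v in range(190,285,6): print(v,im[v,259],pt(259,v).round(2),(d[v,235:283:3]*1000).astype(int))
E
```

```text
time: 7.45
eef_pos: [0.5851, 0.0579, 0.0713]
tcp_rot: [0.686, 0.728, -0.0, -0.001]
contact_force: [1.6, 0.6, -0.7]
opening: 0.133
finger_force: 29.3
[0.58509427 0.05788665 0.07125683] [ 1.6038932   0.61048865 -0.68608987]
190 [81 74 73] [ 2.2  -0.06 -1.42] [173 172 173 172 172 172 172 173 173 173 173 173 172 172 172 172]
196 [86 84 83] [ 1.88 -0.06 -1.49] [174 173 175   0 174 174 172 175 173 174 173 174 173 174 173 175]
202 [81 79 78] [ 1.54 -0.06 -1.53] [174 174 175 174 175 176 176 175 174 176 175 175 175 175 175 175]
208 [83 80 77] [ 1.15 -0.05 -1.44] [176 175 176 176 175 176 174 175 176 175 175 176 176 176 175 175]
214 [68 59 56] [ 0.69 -0.05 -1.19] [176 177 177 175 176 176 178 179 180 180 182 187 178 175 176 176]
220 [68 60 55] [ 0.64 -0.05 -1.97] [178 177 177 178 179 179 174 172 172 171 173 177 199 180 178 178]
226 [66 53 51] [ 0.7  -0.06 -2.93] [179 179 179 179 180 170 165 164 163 164 166 169 189 182 179 179]
232 [75 64 60] [ 0.64 -0.06 -3.56] [146 147 147 147 151 161 157 156 157 157 157 162 146 147 147 147]
238 [74 59 58] [ 0.67 -0.06 -4.29] [140 139 141 141 153 153 150 149 150 150 151 154 141 141 139 141]
244 [76 75 68] [ 0.64 -0.06 -4.87] [135 134 135 134 151 147 145 144 145 142 145 149 139 136 135 135]
250 [65 39 39] [ 0.78 -0.06 -5.72] [130 129 129 130 144 142 139 136 136 136 140 142 140 129 130 131]
256 [61 17 11] [ 0.71 -0.06 -6.13] [124 125 125 125 135 133 131 129 132 130 131 133 137 124 124 124]
262 [87 29 28] [ 0.81 -0.06 -6.81] [120 121 120 120 130 126 127 126 126 127 128 128 131 120 120 121]
268 [144  38  39] [ 0.52 -0.06 -6.78] [113 119 119 120 127 127 126 126 127 126 126 126 127 118 119 119]
274 [154  40  37] [ 0.27 -0.06 -6.83] [108 117 120 120 128   0 128 128 127 128 127 127 127 120 119 110]
280 [156  39  36] [-0.05 -0.06 -6.78] [105 115 120 121 128 129 129 127 128 128 129 128 128 120 116 105]
```

```bash
python3 -m inch '[{"slide":[0,0.03,0.8],"turn":0,"grip":1},{"slide":[0,0.03,1.6],"turn":0,"grip":1},{"slide":[0,0.03,2.1],"turn":0,"grip":1},{"slide":[0,0.03,2.35],"turn":0,"grip":1},{"slide":[0,0.03,2.35],"turn":0,"grip":1}]'
python3 -m inch '[{"slide":[0,0,0],"turn":0,"grip":2.8},{"slide":[0,0,0],"turn":0,"grip":2.8},{"slide":[0,0,0],"turn":0,"grip":2.8},{"slide":[0,0,0],"turn":0,"grip":2.8}]'
python3 - <<'E'
from h import *
im,d,cam,s=shot("wrist")
def pt(u,v):
    z=d[v,u]; K,D,W=cam
    p=cv2.undistortPoints(np.array([[[u,v]]],float),K,D)[0,0]
    return intool(s,(W@np.array([p[0]*z,p[1]*z,z,1]))[:3])*100
print(s["eef_pos"],s["contact_force"])
for v in (205,215,225,235,250,256,262,268,274,280): print(v,im[v,259],pt(259,v).round(2),(d[v,235:283:3]*1000).astype(int))
E
```

```text
time: 8.0
eef_pos: [0.5856, 0.0577, 0.0495]
tcp_rot: [0.686, 0.728, -0.0, -0.0]
contact_force: [-0.6, 0.8, 0.2]
opening: 0.129
finger_force: 29.3
time: 8.4
eef_pos: [0.586, 0.0576, 0.0502]
tcp_rot: [0.686, 0.728, 0.0, 0.0]
contact_force: [0.1, -0.4, -0.1]
opening: 0.328
finger_force: 0.0
[0.58603744 0.05764581 0.05024292] [ 0.0954161  -0.43083274 -0.07286357]
205 [84 82 82] [ 2.08 -0.06 -3.54] [154 152 153 152 152 152 153 153 153 152 153 152 153 153 152 152]
215 [85 85 82] [ 1.56 -0.06 -3.56] [155 154 154 155 154 154 154 153 154 154 155 154 154 153 156 155]
225 [70 72 67] [ 0.97 -0.06 -3.43] [155 157 156 155 155 156 155 156 157 157 156 156 156 155 156 156]
235 [75 61 54] [ 0.69 -0.06 -4.01] [156 157 157 158 167 157 155 154 153 152 155 158 175 159 157 158]
250 [64 13 11] [ 0.77 -0.06 -5.71] [159 159 162 159 145 141 138 135 136 135 137 141 145 160 159 159]
256 [65 12 16] [ 0.82 -0.06 -6.34] [161 160 161 161 135 133 131 131 130 131 132 132 135 159 161 161]
262 [127  31  29] [ 0.73 -0.06 -6.67] [162 162 161 133 129 127 127 128 127 128 129 127 131 134 162 162]
268 [155  40  43] [ 0.46 -0.06 -6.69] [163 163 133 129 128 126 127   0 128 127 127 127 127 129 163 163]
274 [162  39  41] [ 0.21 -0.06 -6.74] [164 164 163 130 128 129 129 129 128 129 129 128 128 129 164 163]
280 [161  44  43] [-0.11 -0.06 -6.69] [165 165 165 131 130 129 129 130 129 130 128 129 130 166 165 166]
```

Tube one is seated: its cap top is about 31 mm above the block and it has been released. Going for tube two.

```bash
python3 -m inch '[{"slide":[0,0,-3],"turn":0,"grip":2.8},{"slide":[0,0,-8],"turn":0,"grip":3.5},{"slide":[0,0,-12],"turn":0,"grip":3.5},{"slide":[2,0,-14],"turn":0,"grip":3.5},{"slide":[6.8,-1.4,-14],"turn":0,"grip":3.5},{"slide":[11.6,-2.6,-14],"turn":0,"grip":3.5},{"slide":[16.4,-3.9,-14],"turn":0,"grip":3.5},{"slide":[21.2,-5.1,-14],"turn":0,"grip":3.5},{"slide":[26,-6.3,-14],"turn":0,"grip":3.5},{"slide":[30.8,-7.5,-13],"turn":0,"grip":3.5},{"slide":[35.3,-8.6,-11],"turn":0,"grip":3.5},{"slide":[35.3,-8.6,-9],"turn":0,"grip":3.5},{"slide":[35.3,-8.6,-9],"turn":0,"grip":3.5},{"slide":[35.3,-8.6,-9],"turn":0,"grip":3.5}]'
python3 - <<'E'
from h import *
im,d,cam,s=shot("wrist")
print(s["eef_pos"])
def pt(u,v):
    z=d[v,u]; K,D,W=cam
    p=cv2.undistortPoints(np.array([[[u,v]]],float),K,D)[0,0]
    return intool(s,(W@np.array([p[0]*z,p[1]*z,z,1]))[:3])*100
for a,c,b in blobs(red(im),60):
    print(a,c,b,pt(int(c[0]),int(c[1])).round(2), (intool(s,cast(cam,[c],.084)[0])*100).round(2))
E
```

```text
time: 9.85
eef_pos: [0.4792, 0.4047, 0.1398]
tcp_rot: [0.686, 0.728, -0.001, -0.0]
contact_force: [1.1, -0.1, 0.7]
opening: 0.411
finger_force: 0.0
[0.47916343 0.40465714 0.13982017]
216 [259.02, 190.92] [251, 183, 17, 17] [ 0.17 -0.04  5.28] [ 0.01 -0.04  5.58]
```

```bash
python3 -m inch '[{"slide":[0.03,0,5],"turn":0,"grip":3.5},{"slide":[0.03,0,9],"turn":0,"grip":3.5},{"slide":[0.03,0,11.5],"turn":0,"grip":3.5},{"slide":[0.03,0,12.1],"turn":0,"grip":3.5},{"slide":[0.03,0,12.1],"turn":0,"grip":1},{"slide":[0.03,0,12.1],"turn":0,"grip":1},{"slide":[0.03,0,12.1],"turn":0,"grip":1},{"slide":[0.03,0,12.1],"turn":0,"grip":1},{"slide":[0.03,0,12.1],"turn":0,"grip":1},{"slide":[0.03,0,12.1],"turn":0,"grip":1}]' 30
python3 - <<'E'
from h import *
im,d,cam,s=shot("wrist")
def pt(u,v):
    z=d[v,u]; K,D,W=cam
    p=cv2.undistortPoints(np.array([[[u,v]]],float),K,D)[0,0]
    return intool(s,(W@np.array([p[0]*z,p[1]*z,z,1]))[:3])*100
print(s["opening"],s["finger_force"])
for v in (215,225,236,242,268,274): print(v,im[v,259],pt(259,v).round(2))
E
```

```text
time: 10.9
eef_pos: [0.4809, 0.4063, 0.0214]
tcp_rot: [0.686, 0.728, 0.002, 0.001]
contact_force: [1.4, -1.6, 5.8]
opening: 0.131
finger_force: 29.7
0.1310125564537911 29.73487079143524
215 [33 60 81] [ 1.5  -0.06 -3.4 ]
225 [32 60 80] [ 0.98 -0.06 -3.46]
236 [91 90 74] [ 0.53 -0.06 -3.77]
242 [96 95 81] [ 0.57 -0.06 -4.52]
268 [163  45  40] [ 0.38 -0.06 -6.56]
274 [171  47  46] [ 0.02 -0.06 -6.43]
```

```bash
python3 -m inch '[{"slide":[0,0,-2],"turn":0,"grip":1},{"slide":[0,0,-6],"turn":0,"grip":1},{"slide":[0,0,-11],"turn":0,"grip":1},{"slide":[0,0,-16],"turn":0,"grip":1},{"slide":[-2,0.4,-20],"turn":0,"grip":1},{"slide":[-6.8,1.4,-20.3],"turn":0,"grip":1},{"slide":[-11.6,2.4,-20.3],"turn":0,"grip":1},{"slide":[-16.4,3.4,-20.3],"turn":0,"grip":1},{"slide":[-21.2,4.4,-20.3],"turn":0,"grip":1},{"slide":[-26,5.4,-20.3],"turn":0,"grip":1},{"slide":[-30.8,6.4,-20.3],"turn":0,"grip":1},{"slide":[-35.6,7.4,-20.3],"turn":0,"grip":1},{"slide":[-40,8.4,-20.3],"turn":0,"grip":1},{"slide":[-40.8,8.5,-20.3],"turn":0,"grip":1},{"slide":[-40.8,8.5,-16],"turn":0,"grip":1},{"slide":[-40.8,8.5,-12],"turn":0,"grip":1},{"slide":[-40.8,8.5,-9.5],"turn":0,"grip":1},{"slide":[-40.8,8.5,-9.5],"turn":0,"grip":1},{"slide":[-40.8,8.5,-9.5],"turn":0,"grip":1}]'
python3 - <<'E'
from h import *
im,d,cam,s=shot("wrist")
cv2.imwrite("pics/w6.png",cv2.resize(im[120:290,180:340],(640,680))[:590,:,::-1])
def pt(u,v):
    z=d[v,u]; K,D,W=cam
    p=cv2.undistortPoints(np.array([[[u,v]]],float),K,D)[0,0]
    return intool(s,(W@np.array([p[0]*z,p[1]*z,z,1]))[:3])*100
for v in range(165,275,6): print(v,im[v,259],pt(259,v).round(2),(d[v,235:283:3]*1000).astype(int))
E
```

```text
time: 12.85
eef_pos: [0.5881, 0.0037, 0.1143]
tcp_rot: [0.686, 0.728, -0.0, -0.0]
contact_force: [0.2, -1.0, 0.5]
opening: 0.13
finger_force: 29.3
165 [78 76 75] [ 2.68 -0.05  2.88] [211 213 212 212 213 212 212 213 213 214 213 213 212 212 213 212]
171 [77 74 72] [ 2.3  -0.05  2.72] [214 214 214 214 214 214 214 214 213 214 214 213 214 214 213 214]
177 [77 76 73] [ 1.85 -0.05  2.83] [215 216 214 216 215 215 216 216 215 214 215 215 215 214 216 215]
183 [78 76 75] [ 1.44 -0.05  2.74] [216 216 216 216 217 216 217 216 215 217 217 215 217 217 217 217]
189 [80 80 80] [ 0.98 -0.04  2.87] [218 218 217 218 218 217 219 218 218 217 217 218 217 216 218 218]
195 [57 55 58] [-0.79 -0.03  7.03] [220 219 219 218 219 219 220 261 263 263 261 254 218 218 218 218]
201 [63 62 62] [-0.82 -0.04  5.54] [220 220 219 220 219 222 239 244 249 249 246 241 229 220 220 220]
207 [66 66 60] [ 0.57 -0.05  0.33] [220 222 220 220 221 222 198 196 195 197 200 230 224 221 220 222]
213 [74 69 62] [ 0.54 -0.05 -0.62] [222 222 222 222 221 192 188 186 186 187 190 223 222 222 222 222]
219 [66 57 53] [ 0.55 -0.05 -1.58] [223 225 
[... 271 characters left out ...]
6] [ 0.55 -0.06 -3.94] [142 141 142 142 150 157 154 154 154 153 155 159 141 141 141 141]
243 [82 78 68] [ 0.58 -0.06 -4.65] [136 135 136 135 151 152 149 148 147 149 148 152 137 136 135 136]
249 [60 33 28] [ 0.64 -0.06 -5.36] [131 131 130 130 148 144 142 139 140 140 144 145 138 130 131 131]
255 [59 11 16] [ 0.66 -0.06 -5.95] [126 126 126 127 138 135 134 135 134 134 134 136 139 126 125 125]
261 [95 17 25] [ 0.52 -0.06 -6.23] [120 121 121 120 132 132 130 130 132 129 130 131 133 120 121 121]
267 [141  37  37] [ 0.34 -0.06 -6.41] [118 118 119 119 129 129 130 130 131 130 129 130 129 119 119 118]
273 [147  41  36] [ 0.11 -0.06 -6.49] [110 119 119 120 130 130 130 131 131 130 131 131 130 120 119 111]
```

View pics/w6.png

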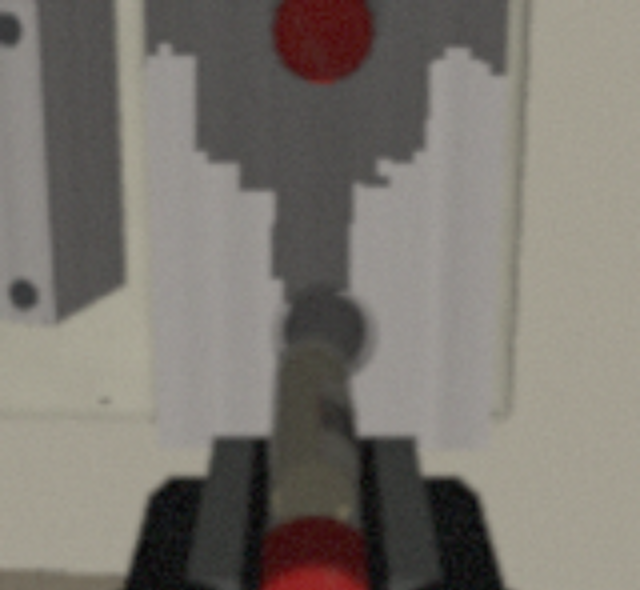

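The right bore centre is at about (261,203) and the foot at (258.3,206), so the shift is −0.7 mm in x and +1.9 mm in y. Inserting.

```bash
python3 -m inch '[{"slide":[-0.07,0.18,0],"turn":0,"grip":1},{"slide":[-0.07,0.18,0],"turn":0,"grip":1},{"slide":[-0.07,0.18,1],"turn":0,"grip":1},{"slide":[-0.07,0.18,2],"turn":0,"grip":1},{"slide":[-0.07,0.18,3],"turn":0,"grip":1},{"slide":[-0.07,0.18,4],"turn":0,"grip":1},{"slide":[-0.07,0.18,4],"turn":0,"grip":1}]'
python3 - <<'E'
from h import *
im,d,cam,s=shot("wrist")
def pt(u,v):
    z=d[v,u]; K,D,W=cam
    p=cv2.undistortPoints(np.array([[[u,v]]],float),K,D)[0,0]
    return intool(s,(W@np.array([p[0]*z,p[1]*z,z,1]))[:3])*100
for v in (190,202,208,214,220,226,238,262,268,274): print(v,im[v,259],pt(259,v).round(2),(d[v,235:283:3]*1000).astype(int))
E
```

```text
time: 13.6
eef_pos: [0.5888, 0.0029, 0.0713]
tcp_rot: [0.686, 0.728, -0.001, -0.001]
contact_force: [0.7, 1.0, -1.0]
opening: 0.13
finger_force: 30.1
190 [81 80 75] [ 2.2  -0.06 -1.41] [173 174 173 173 173 172 172 172 173 172 173 172 171 171 172 173]
202 [78 77 77] [ 1.51 -0.06 -1.45] [175 175 175 175 175 175 175 176 175 175 175 175 175 174 174 174]
208 [84 83 83] [ 1.16 -0.05 -1.46] [176 175 176 176 177 176 175 175 176 175 175 176 175 175 175 175]
214 [79 74 66] [ 0.67 -0.05 -1.13] [178 177 177 178 176 178 179 178 180 183 179 177 177 177 176 178]
220 [69 63 56] [ 0.57 -0.05 -1.79] [178 180 178 177 177 178 175 173 174 175 178 182 197 179 176 178]
226 [70 67 60] [ 0.59 -0.06 -2.69] [179 178 178 179 181 172 169 167 166 167 168 172 191 179 180 179]
238 [87 83 71] [ 0.62 -0.06 -4.2 ] [141 141 140 141 150 155 154 154 151 153 153 155 140 139 140 140]
262 [106  30  32] [ 0.67 -0.06 -6.57] [120 122 120 120 132 129 129 129 128 130 130 131 131 120 120 120]
268 [147  34  36] [ 0.42 -0.06 -6.62] [112 118 118 119 127 129 128 130 128 128 129 128 130 119 119 119]
274 [154  40  38] [ 0.1  -0.06 -6.56] [109 118 119 119 130 131 131 131 130 129 130 128 129 120 119 111]
```

```bash
python3 -m inch '[{"slide":[0,0.03,0.8],"turn":0,"grip":1},{"slide":[0,0.03,1.6],"turn":0,"grip":1},{"slide":[0,0.03,2],"turn":0,"grip":1},{"slide":[0,0.03,2.25],"turn":0,"grip":1},{"slide":[0,0.03,2.25],"turn":0,"grip":1}]'
python3 -m inch '[{"slide":[0,0,0],"turn":0,"grip":2.8},{"slide":[0,0,0],"turn":0,"grip":2.8},{"slide":[0,0,0],"turn":0,"grip":2.8},{"slide":[0,0,0],"turn":0,"grip":2.8},{"slide":[0,0,-4],"turn":0,"grip":2.8},{"slide":[0,0,-9],"turn":0,"grip":2.8},{"slide":[2,0,-13],"turn":0,"grip":5},{"slide":[6,0,-16],"turn":0,"grip":5},{"slide":[6,0,-16],"turn":0,"grip":5},{"slide":[6,0,-16],"turn":0,"grip":5}]'
python3 - <<'E'
from h import *
im,d,cam,s=shot("top")
def W(u,v):
    K,D,Wm=cam; z=d[v,u]; p=cv2.undistortPoints(np.array([[[u,v]]],float),K,D)[0,0]; return (Wm@np.array([p[0]*z,p[1]*z,z,1]))[:3].round(4)
m=red(im)
for a,c,b in blobs(m,5): print(a,c,b,W(int(round(c[0])),int(round(c[1]))))
# probe handle top via depth ~ height .181
hh=np.zeros(im.shape[:2])
v,u=np.mgrid[170:210,245:285]; P=cv2.undistortPoints(np.dstack([u,v]).reshape(-1,1,2).astype(float),cam[0],cam[1])[:,0]
z=d[170:210,245:285].ravel(); Q=(np.c_[P*z[:,None],z,np.ones_like(z)]@cam[2].T)[:,:3]
k=(Q[:,2]>.172)&(Q[:,2]<.19); print("probe top",k.sum(),Q[k].mean(0),Q[k].min(0),Q[k].max(0)); r=cv2.minAreaRect((Q[k,:2]*1000).astype(np.float32));print(r)
k=(Q[:,2]>.068)&(Q[:,2]<.08); r=cv2.minAreaRect((Q[k,:2]*1000).astype(np.float32));print("holder top",k.sum(),r)
im,d,cam,s=shot("wrist"); print(s["eef_pos"]); 
cv2.imwrite("pics/w7.png",im[:,:,::-1])
for a,c,b in blobs(red(im),60): print(a,c,b,d[int(c[1]),int(c[0])])
E
```

```text
time: 14.15
eef_pos: [0.5904, 0.0024, 0.0515]
tcp_rot: [0.686, 0.728, -0.0, 0.0]
contact_force: [-0.4, 0.3, -0.4]
opening: 0.131
finger_force: 30.2
time: 15.15
eef_pos: [0.587, 0.0629, 0.2123]
tcp_rot: [0.685, 0.728, 0.0, 0.001]
contact_force: [-0.1, 0.4, -0.9]
opening: 0.589
finger_force: 0.0
37 [277.54, 129.08] [275, 126, 6, 7] [0.6955 0.1532 0.0657]
26 [269.0, 148.5] [267, 146, 5, 6] [0.651  0.1743 0.0573]
54 [101.74, 212.87] [94, 211, 14, 5] [0.4917 0.5872 0.0152]
23 [79.26, 213.13] [75, 212, 14, 6] [0.4913 0.6434 0.0162]
139 [247.0, 231.22] [239, 224, 16, 15] [0.456  0.221  0.1669]
probe top 126 [0.54568141 0.18523667 0.17792363] [0.53369525 0.17329791 0.17235764] [0.55932475 0.19861396 0.18280412]
((545.6785888671875, 185.24656677246094), (23.382322311401367, 23.470476150512695), 14.224309921264648)
holder top 555 ((546.2490234375, 185.53941345214844), (61.54690170288086, 61.41949462890625), 0.49407652020454407)
[0.58618607 0.06225552 0.21054183]
239 [129.1, 5.69] [113, 0, 32, 13] 0.27916563
170 [328.38, 62.61] [321, 55, 15, 16] 0.3121864
219 [373.63, 85.82] [366, 77, 17, 18] 0.30726388
165 [257.93, 182.21] [251, 176, 15, 14] 0.28439823
134 [258.5, 239.06] [252, 233, 14, 13] 0.30049473
```

View pics/w7.png

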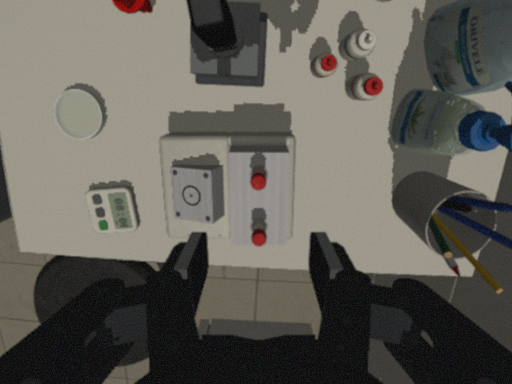

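Both caps sit in line on the block at (258,182) and (258,239). The probe is at (.546,.185) with its flats yawed 14°. I'm moving above it with the camera on the robot side.

```bash
python3 -m inch '[{"slide":[3,-0.8,-2],"turn":-0.14,"grip":5},{"slide":[6,-1.6,-2],"turn":-0.28,"grip":5},{"slide":[9,-2.4,-2],"turn":-0.42,"grip":5},{"slide":[12.4,-3.4,-2],"turn":-0.56,"grip":5},{"slide":[12.4,-3.4,-2],"turn":-0.7,"grip":5},{"slide":[12.4,-3.4,-2],"turn":-0.84,"grip":5},{"slide":[12.4,-3.4,-2],"turn":-0.98,"grip":5},{"slide":[12.4,-3.4,-2],"turn":-1.12,"grip":5},{"slide":[12.4,-3.4,-2],"turn":-1.26,"grip":5},{"slide":[12.4,-3.4,-2],"turn":-1.4,"grip":5},{"slide":[12.4,-3.4,-2],"turn":-1.54,"grip":5},{"slide":[12.4,-3.4,-2],"turn":-1.68,"grip":5},{"slide":[12.4,-3.4,-2],"turn":-1.76,"grip":5},{"slide":[12.4,-3.4,-2],"turn":-1.76,"grip":5},{"slide":[12.4,-3.4,-2],"turn":-1.76,"grip":5}]' 40
cat >> h.py <<'E'
def cloud(d,cam,s,box):
    "depth points in tool coords, cm, over box x0,y0,x1,y1"
    x0,y0,x1,y1=box; v,u=np.mgrid[y0:y1,x0:x1]
    P=cv2.undistortPoints(np.dstack([u,v]).reshape(-1,1,2).astype(float),cam[0],cam[1])[:,0]
    z=d[y0:y1,x0:x1].ravel(); k=z>0; P,z=P[k],z[k]
    Q=(np.c_[P*z[:,None],z,np.ones_like(z)]@cam[2].T)[:,:3]
    return (Q-s["eef_pos"])@R.from_quat(s["tcp_rot"]).as_matrix()*100
E
python3 - <<'E'
from h import *
im,d,cam,s=shot("wrist")
Q=cloud(d,cam,s,(200,120,320,300)); zt=(s["eef_pos"][2]-.181)*100
print(s["eef_pos"],zt)
k=(abs(Q[:,2]-zt)<.7)&(abs(Q[:,0])<4)&(abs(Q[:,1])<4); print(k.sum(),Q[k].mean(0).round(2),cv2.minAreaRect(Q[k,:2].astype(np.float32)))
E
```

```text
time: 16.75
eef_pos: [0.5451, 0.1833, 0.2298]
tcp_rot: [-0.122, 0.992, -0.0, -0.001]
contact_force: [-0.5, -0.5, 0.2]
opening: 0.588
finger_force: 0.0
[0.54511386 0.18327139 0.22981377] 4.881377359039646
865 [0.08 0.14 4.98] ((-0.04032325744628906, 0.16690218448638916), (2.3201749324798584, 2.3436121940612793), 0.7114260792732239)
```

```bash
python3 -m inch '[{"slide":[0,0.15,4],"turn":0,"grip":5},{"slide":[0,0.15,8],"turn":0,"grip":5},{"slide":[0,0.15,12],"turn":0,"grip":5},{"slide":[0,0.15,14],"turn":0,"grip":5},{"slide":[0,0.15,15.5],"turn":0,"grip":5},{"slide":[0,0.15,15.5],"turn":0,"grip":4},{"slide":[0,0.15,15.5],"turn":0,"grip":3},{"slide":[0,0.15,15.5],"turn":0,"grip":2},{"slide":[0,0.15,15.5],"turn":0,"grip":2},{"slide":[0,0.15,15.5],"turn":0,"grip":2},{"slide":[0,0.15,15.5],"turn":0,"grip":2}]' 40
python3 - <<'E'
from h import *
im,d,cam,s=shot("wrist")
cv2.imwrite("pics/w8.png",im[:,:,::-1])
Q=cloud(d,cam,s,(200,120,320,384)); zt=(s["eef_pos"][2]-.181)*100
print(s["eef_pos"],zt,s["finger_force"])
k=(abs(Q[:,2]-zt)<.7)&(abs(Q[:,0])<4)&(abs(Q[:,1])<4); print(k.sum(),Q[k].mean(0).round(2),cv2.minAreaRect(Q[k,:2].astype(np.float32)))
E
```

```text
time: 17.9
eef_pos: [0.5465, 0.1857, 0.0782]
tcp_rot: [-0.124, 0.992, -0.0, 0.002]
contact_force: [0.4, -1.3, 3.8]
opening: 0.276
finger_force: 28.9
[0.54651497 0.18566334 0.07821086] -10.278913715279291 28.859491646289825
3608 [  1.05   0.04 -10.16] ((0.9049258828163147, 0.03434038162231445), (1.9871410131454468, 3.7006592750549316), 0.6126600503921509)
```

View pics/w8.png

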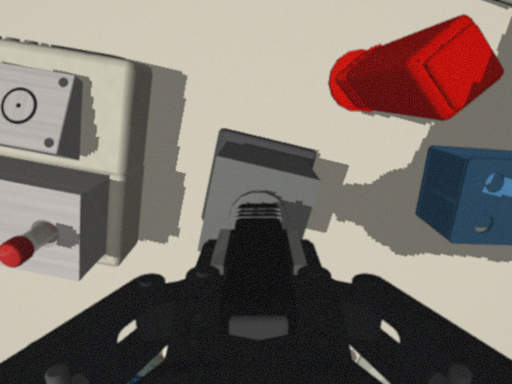

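The probe is held square in the pads, with the handle face at about (262,260). The tool can't be tilted, so I'll lift until only the thin tip is in the holder hole. Then, with a light grip, I'll lever the tip against the hole rim to pivot the probe about the closing axis.

```bash
cat >> h.py <<'E'
def lean(d,cam,s):
    "slope of probe's camera-side surface (rows above the pads), in tool x-z, by height band"
    Q=cloud(d,cam,s,(225,150,292,330)); Q=Q[(abs(Q[:,1]-.04)<.35)&(Q[:,0]>-1.5)&(Q[:,0]<7)&(Q[:,2]<6)]
    h=Q[(Q[:,2]>-9.5)]
    b=np.arange(-10,6,1.0); return [(z+.5,round(float(np.median(h[(h[:,2]>=z)&(h[:,2]<z+1),0])),2),int(((h[:,2]>=z)&(h[:,2]<z+1)).sum())) for z in b if ((h[:,2]>=z)&(h[:,2]<z+1)).sum()>5]
E
python3 -m inch '[{"slide":[0,0,-1],"turn":0,"grip":2},{"slide":[0,0,-2.5],"turn":0,"grip":2},{"slide":[0,0,-4],"turn":0,"grip":2},{"slide":[0,0,-4.4],"turn":0,"grip":2},{"slide":[0,0,-4.4],"turn":0,"grip":2},{"slide":[0,0,-4.4],"turn":0,"grip":2}]' 40
python3 - <<'E'
from h import *
im,d,cam,s=shot("wrist"); print(s["eef_pos"],lean(d,cam,s))
E
```

```text
time: 18.55
eef_pos: [0.5446, 0.1856, 0.1202]
tcp_rot: [-0.124, 0.992, 0.0, -0.001]
contact_force: [0.2, -0.1, -1.7]
opening: 0.28
finger_force: 28.5
[0.54463502 0.18563486 0.1202296 ] [(np.float64(-9.5), 1.27, 206), (np.float64(-8.5), 1.28, 317), (np.float64(-7.5), 1.25, 231), (np.float64(-6.5), 1.25, 207), (np.float64(-5.5), 1.26, 161), (np.float64(-4.5), 1.26, 129), (np.float64(-3.5), 1.26, 111), (np.float64(-2.5), 1.28, 97), (np.float64(-1.5), 1.28, 73), (np.float64(-0.5), 1.5, 173), (np.float64(3.5), 0.85, 25), (np.float64(4.5), 2.15, 298), (np.float64(5.5), 3.12, 34)]
```

```bash
python3 -m inch '[{"slide":[-0.5,0,0],"turn":0,"grip":2.1},{"slide":[-1.0,0,0],"turn":0,"grip":2.1},{"slide":[-1.5,0,0.02],"turn":0,"grip":2.1},{"slide":[-2.0,0,0.05],"turn":0,"grip":2.1},{"slide":[-2.5,0,0.1],"turn":0,"grip":2.1},{"slide":[-2.5,0,0.1],"turn":0,"grip":2.1}]' 20
python3 - <<'E'
from h import *
im,d,cam,s=shot("wrist"); print(s["eef_pos"],s["contact_force"],s["opening"],[(float(a),b,c) for a,b,c in lean(d,cam,s)])
E
```

```text
time: 19.2
eef_pos: [0.5702, 0.1918, 0.1192]
tcp_rot: [-0.124, 0.992, -0.0, 0.0]
contact_force: [-1.8, -1.0, -1.4]
opening: 0.277
finger_force: 30.8
[0.57020696 0.19176168 0.11922823] [-1.83138124 -0.97253074 -1.4385965 ] 0.277109921787881 [(-9.5, 1.01, 250), (-8.5, 1.13, 406), (-7.5, 1.25, 291), (-6.5, 1.39, 252), (-5.5, 1.53, 202), (-4.5, 1.68, 174), (-3.5, 1.83, 145), (-2.5, 1.98, 113), (-1.5, 2.12, 100), (-0.5, 2.55, 184), (2.5, 2.28, 31), (3.5, 2.38, 47), (5.5, 2.23, 25)]
```

The pivot works, now at about 8.3°. Continuing to 20°.

```bash
python3 -m inch '[{"slide":[-0.5,0,0.05],"turn":0,"grip":2.1},{"slide":[-1.0,0,0.12],"turn":0,"grip":2.1},{"slide":[-1.5,0,0.25],"turn":0,"grip":2.1},{"slide":[-2.1,0,0.4],"turn":0,"grip":2.1},{"slide":[-2.1,0,0.4],"turn":0,"grip":2.1},{"slide":[-2.1,0,0.4],"turn":0,"grip":2.1}]' 20
python3 - <<'E'
from h import *
im,d,cam,s=shot("wrist"); print(s["eef_pos"],s["contact_force"],s["opening"]); L=[(float(a),b,c) for a,b,c in lean(d,cam,s)];print(L)
a=np.array([l for l in L if -9<l[0]<-1]); p=np.polyfit(a[:,0],a[:,1],1); print(np.degrees(np.arctan(p[0])),p)
E
```

```text
time: 19.85
eef_pos: [0.5908, 0.1971, 0.1156]
tcp_rot: [-0.124, 0.992, 0.0, 0.001]
contact_force: [-1.3, -0.9, -1.6]
opening: 0.276
finger_force: 32.0
[0.59084319 0.19712968 0.11558265] [-1.32903277 -0.89041672 -1.61509662] 0.2757213074788419
[(-9.5, 0.62, 295), (-8.5, 0.88, 496), (-7.5, 1.21, 396), (-6.5, 1.55, 324), (-5.5, 1.91, 262), (-4.5, 2.25, 228), (-3.5, 2.59, 185), (-2.5, 2.94, 163), (-1.5, 3.47, 242), (-0.5, 4.06, 44), (1.5, 3.88, 65)]
19.798876354524932 [0.36 3.9 ]
```

```bash
python3 -m inch '[{"slide":[-0.25,0,0.06],"turn":0,"grip":2.1},{"slide":[-0.25,0,0.06],"turn":0,"grip":2.1},{"slide":[-0.25,0,0.06],"turn":0,"grip":2.1}]' 20
python3 -m inch '[{"slide":[0,0,0],"turn":0,"grip":2},{"slide":[0,0,0],"turn":0,"grip":2},{"slide":[0,0,-2],"turn":0,"grip":2},{"slide":[0,0,-5],"turn":0,"grip":2},{"slide":[0,0,-8],"turn":0,"grip":2},{"slide":[0,0,-8],"turn":0,"grip":2},{"slide":[0,0,-8],"turn":0,"grip":2}]' 60
cat >> h.py <<'E'
def slope(d,cam,s,lo=-8.8,hi=-2.6):
    Q=cloud(d,cam,s,(225,150,292,330)); Q=Q[(abs(Q[:,1]-.04)<.5)&(Q[:,2]>lo)&(Q[:,2]<hi)]
    for _ in range(4):
        p=np.polyfit(Q[:,2],Q[:,0],1); r=Q[:,0]-np.polyval(p,Q[:,2]); Q=Q[abs(r)<2.2*max(r.std(),.03)]
    return np.degrees(np.arctan(p[0])),p,len(Q),r.std()
E
python3 - <<'E'
from h import *
im,d,cam,s=shot("wrist"); print(s["eef_pos"],R.from_quat(s["tcp_rot"]).as_matrix().round(3).tolist(),s["opening"],slope(d,cam,s))
print([(float(a),b,c) for a,b,c in lean(d,cam,s)])
# tip: lower thin points
Q=cloud(d,cam,s,(225,60,292,240)); 
for z in np.arange(-2,7,.75):
    k=(Q[:,2]>z)&(Q[:,2]<z+.75)&(abs(Q[:,1])<2.2)
    if k.sum()>8: print(z+.37,k.sum(),Q[k].min(0).round(2),Q[k].max(0).round(2),np.median(Q[k],0).round(2))
E
```

```text
time: 20.2
eef_pos: [0.5924, 0.1976, 0.1151]
tcp_rot: [-0.124, 0.992, 0.0, 0.0]
contact_force: [-2.0, -0.7, -0.7]
opening: 0.279
finger_force: 32.1
time: 20.9
eef_pos: [0.5933, 0.1979, 0.1958]
tcp_rot: [-0.124, 0.992, 0.0, 0.002]
contact_force: [0.7, -0.6, -2.2]
opening: 0.274
finger_force: 56.4
[0.59331946 0.19789826 0.19583729] [[-0.969, -0.246, 0.004], [-0.246, 0.969, 0.001], [-0.004, 0.0, -1.0]] 0.27432932815794325 (np.float64(19.39906545388242), array([0.35213726, 3.8611298 ]), 2500, np.float64(0.0416387320240371))
[(-9.5, 0.6, 284), (-8.5, 0.86, 515), (-7.5, 1.21, 384), (-6.5, 1.56, 333), (-5.5, 1.92, 266), (-4.5, 2.27, 229), (-3.5, 2.62, 186), (-2.5, 2.97, 170), (-1.5, 3.52, 255), (-0.5, 4.13, 36), (1.5, 3.93, 58)]
-1.63 334 [ 3.05 -1.14 -2.  ] [ 4.05  1.22 -1.25] [ 3.28  0.04 -1.62]
-0.88 935 [ 1.82 -1.72 -1.25] [ 4.2  1.8 -0.5] [ 3.5   0.07 -0.99]
-0.13 27 [ 1.59 -1.73 -0.5 ] [ 3.11  1.72 -0.24] [ 1.92 -1.45 -0.44]
1.37 69 [ 3.64 -0.62  1.21] [4.09 0.65 1.75] [3.9  0.01 1.52]
2.12 134 [ 3.55 -0.71  1.76] [4.36 0.8  2.47] [4.06 0.08 2.11]
2.87 129 [ 3.62 -0.74  2.5 ] [4.59 0.83 3.24] [4.3  0.01 2.89]
3.62 22 [ 3.8  -0.75  3.26] [4.59 0.84 3.49] [4.41 0.11 3.35]
4.37 21 [ 4.41 -0.28  4.32] [4.63 0.3  4.74] [4.54 0.08 4.55]
5.12 36 [ 4.38 -0.28  4.75] [4.8  0.38 5.13] [4.66 0.05 4.97]
```

The probe is tilted 19.4° in the grip, with its tip at about tool (4.5, 0, 5.45) cm. I carry it to hover over the ring while turning the tool round.

```bash
python3 -m inch '[{"slide":[1,-0.8,-1],"turn":0,"grip":2},{"slide":[3,-2.4,-2],"turn":0.1,"grip":2},{"slide":[5,-4,-2],"turn":0.24,"grip":2},{"slide":[7,-5.5,-2],"turn":0.38,"grip":2},{"slide":[9,-7,-2],"turn":0.52,"grip":2},{"slide":[11,-8.5,-2],"turn":0.66,"grip":2},{"slide":[13,-10,-2],"turn":0.8,"grip":2},{"slide":[15,-11.5,-2],"turn":0.94,"grip":2},{"slide":[17,-13,-2],"turn":1.08,"grip":2},{"slide":[17.6,-13.5,-2],"turn":1.22,"grip":2},{"slide":[17.6,-13.5,-2],"turn":1.36,"grip":2},{"slide":[17.6,-13.5,-2],"turn":1.5,"grip":2},{"slide":[17.6,-13.5,-2],"turn":1.64,"grip":2},{"slide":[17.6,-13.5,-2],"turn":1.78,"grip":2},{"slide":[17.6,-13.5,-2],"turn":1.92,"grip":2},{"slide":[17.6,-13.5,-2],"turn":2.06,"grip":2},{"slide":[17.6,-13.5,-2],"turn":2.2,"grip":2},{"slide":[17.6,-13.5,-2],"turn":2.34,"grip":2},{"slide":[17.6,-13.5,-2],"turn":2.48,"grip":2},{"slide":[17.6,-13.5,-2],"turn":2.62,"grip":2}]'
python3 -m inch '[{"slide":[0,0,0],"turn":0.14,"grip":2},{"slide":[0,0,0],"turn":0.28,"grip":2},{"slide":[0,0,0.5],"turn":0.42,"grip":2},{"slide":[0,0,2],"turn":0.56,"grip":2},{"slide":[0,0,4],"turn":0.7,"grip":2},{"slide":[0,0,5],"turn":0.714,"grip":2},{"slide":[0,0,5],"turn":0.714,"grip":2},{"slide":[0,0,5],"turn":0.714,"grip":2}]'
python3 - <<'E'
from h import *
im,d,cam,s=shot("wrist"); print(s["eef_pos"],R.from_quat(s["tcp_rot"]).as_matrix().round(3).tolist(),slope(d,cam,s)); np.savez("w9.npz",im=im,d=d)
# expected ring & tip pixels
print("ring px",proj(cam,[[.5143,.0268,.068]]),"bores",proj(cam,[[.5857,.058,.116],[.5895,.0027,.116]]))
T=s["eef_pos"]+R.from_quat(s["tcp_rot"]).as_matrix()@[.045,.0005,.0545]; print("tip",T,proj(cam,[T]))
g=cv2.cvtColor(im,cv2.COLOR_RGB2GRAY)
c=proj(cam,[[.5143,.0268,.068]])[0].astype(int); print(g[c[1]-24:c[1]+24:2,c[0]-26:c[0]+26:2])
E
```

```text
time: 22.95
eef_pos: [0.4538, 0.0236, 0.2125]
tcp_rot: [0.928, 0.373, -0.001, -0.001]
contact_force: [-0.9, 0.5, -1.8]
opening: 0.276
finger_force: 56.6
time: 23.75
eef_pos: [0.4546, 0.0235, 0.1645]
tcp_rot: [1.0, 0.029, -0.0, -0.0]
contact_force: [-0.9, 0.7, -1.4]
opening: 0.272
finger_force: 56.5
[0.45458046 0.02346153 0.16453389] [[0.998, 0.058, -0.001], [0.058, -0.998, 0.0], [-0.001, -0.0, -1.0]] (np.float64(19.32516213486574), array([0.35068811, 3.63915489]), 2490, np.float64(0.040555173964728096))
ring px [[258.10559675 109.20686525]] bores [[ 2.17246264e+02 -1.50670087e-01]
 [ 3.01323327e+02 -1.00548180e+00]]
tip [0.4994849  0.0255708  0.10999361] [[258.58599007 132.15291448]]
[[151 169 165 166 165 165 167 166 167 168 167 168 166 167 170 168 169 168
  165 167 167 167 169 167 167 167]
 [116 164 165 164 168 165 165 167 166 165 167 165 166 166 163 165 164 164
  165 168 165 166 163 164 165 163]
 [122 161 164 161 158 160 159 161 164 162 160 158 161 161 159 160 159 162
  162 164 160 163 164 160 161 158]
 [155 163 163 159 162 161 161 162 160 159 161 166 164 161 162 161 160 162
  162 
[... 1509 characters left out ...]
17  73  98
  158 164 163 163 165 169 166 166]
 [164 166 167 167 169 166 164 163 166 163 143 100  80  71  77 107 148 167
  167 169 168 166 164 166 167 166]
 [163 167 164 166 163 169 165 167 163 166 165 167 164 157 162 168 168 165
  162 165 162 166 163 164 168 164]
 [133 162 160 159 160 161 161 159 161 158 163 159 163 164 160 162 157 157
  161 161 160 161 162 158 163 161]
 [ 84 157 166 163 166 166 163 164 167 166 165 163 165 158 167 166 168 166
  162 164 163 164 161 165 163 149]
 [ 43 118 163 167 167 165 163 166 167 167 165 170 163 168 165 168 165 167
  166 164 167 166 166 166 165 119]
 [ 50 120 160 161 163 159 163 161 165 163 158 161 156 142 154 163 166 162
  167 162 161 163 163 161 161 113]]
```

The ring's dot is at px (258,109), as predicted. Measuring the land's plane and the tip directly in tool coordinates.

```bash
cat > m.py <<'E'
from h import *
im,d,cam,s=shot("wrist")
print("eef",s["eef_pos"].round(4),"F",s["contact_force"].round(2))
Tm=R.from_quat(s["tcp_rot"]).as_matrix(); rc=intool(s,[.5143,.0268,.068])*100
c=proj(cam,[[.5143,.0268,.068]])[0].astype(int)
Q=cloud(d,cam,s,(c[0]-22,c[1]-20,c[0]+22,min(c[1]+14,384)))
for _ in range(4):
    A=np.c_[Q[:,:2],np.ones(len(Q))]; p=np.linalg.lstsq(A,Q[:,2],rcond=None)[0]; r=Q[:,2]-A@p; Q=Q[abs(r)<2.5*max(r.std(),.05)]
n=np.array([p[0],p[1],-1]); n/=np.linalg.norm(n); print("face normal tool",n.round(3),"tilt x,y deg",np.degrees(np.arctan(p[:2])).round(2),len(Q),r.std().round(3))
print("slope",slope(d,cam,s))
Q=cloud(d,cam,s,(225,60,292,240)); Q=Q[abs(Q[:,1])<2.2]
for z in np.arange(-2,6.5,.5):
    k=(Q[:,2]>z)&(Q[:,2]<z+.5)
    if k.sum()>6: print(z+.25,k.sum(),Q[k].min(0).round(2),Q[k].max(0).round(2),np.median(Q[k],0).round(2))
print("ring expected in tool",rc.round(2),"z on plane",(p[0]*rc[0]+p[1]*rc[1]+p[2]).round(2))
E
python3 m.py
```

```text
eef [0.4552 0.0234 0.1654] F [-0.    0.01 -0.86]
face normal tool [-0.325 -0.002 -0.946] tilt x,y deg [-18.97  -0.12] 1467 0.071
slope (np.float64(19.298438564656923), array([0.35016443, 3.63932213]), 2493, np.float64(0.04109590516834298))
-1.75 228 [ 2.84 -1.13 -2.  ] [ 3.2   1.2  -1.51] [ 3.01  0.06 -1.76]
-1.25 580 [ 2.9  -1.44 -1.5 ] [ 3.93  1.51 -1.  ] [ 3.39  0.01 -1.12]
-0.75 466 [ 1.58 -1.73 -1.  ] [ 3.96  1.79 -0.5 ] [ 2.83  0.01 -0.82]
-0.25 28 [ 1.41 -1.74 -0.5 ] [ 3.07  1.82 -0.36] [ 1.66  0.01 -0.43]
1.25 32 [ 3.52 -0.5   1.18] [3.72 0.51 1.5 ] [3.64 0.07 1.39]
1.75 83 [ 3.41 -0.64  1.5 ] [3.9  0.72 2.  ] [3.72 0.01 1.75]
2.25 86 [ 3.32 -0.71  2.  ] [4.07 0.8  2.49] [3.87 0.01 2.22]
2.75 87 [ 3.38 -0.73  2.51] [4.27 0.82 2.99] [4.05 0.07 2.73]
3.25 63 [ 3.54 -0.75  3.02] [4.36 0.83 3.48] [4.18 0.01 3.21]
4.75 43 [ 4.16 -0.28  4.5 ] [4.57 0.37 5.  ] [4.36 0.01 4.82]
5.25 9 [ 4.4  -0.29  5.01] [4.56 0.37 5.24] [4.53 0.15 5.05]
ring expected in tool [ 5.92 -0.01  9.74] z on plane 9.63
```

The probe and face agree to about 0.3°. Next I approach to about 6 mm from contact along the probe axis.

```bash
python3 -m inch '[{"slide":[0.6,-0.04,1.4],"turn":0,"grip":2},{"slide":[1.1,-0.04,2.7],"turn":0,"grip":2},{"slide":[1.4,-0.04,3.4],"turn":0,"grip":2},{"slide":[1.51,-0.04,3.7],"turn":0,"grip":2},{"slide":[1.51,-0.04,3.7],"turn":0,"grip":2},{"slide":[1.51,-0.04,3.7],"turn":0,"grip":2}]'
python3 m.py
python3 - <<'E'
from h import *
im,d,cam,s=shot("wrist"); g=cv2.cvtColor(im,cv2.COLOR_RGB2GRAY); F=[]
print(g[130:178:2,236:282:2])
for _ in range(8): ctrl.read_camera("wrist"); F.append(ctrl.get_state()["contact_force"])
print(np.mean(F,0),np.std(F,0))
E
```

```text
time: 24.45
eef_pos: [0.47, 0.0246, 0.1282]
tcp_rot: [1.0, 0.028, 0.0, 0.0]
contact_force: [0.0, 0.1, -1.8]
opening: 0.28
finger_force: 56.6
eef [0.47   0.0246 0.1282] F [ 0.03  0.09 -1.85]
face normal tool [-0.331 -0.001 -0.944] tilt x,y deg [-19.34  -0.05] 1291 0.069
slope (np.float64(19.319963263404603), array([0.35058622, 3.6383677 ]), 2501, np.float64(0.040743558700564085))
-1.75 225 [ 2.85 -1.13 -2.  ] [ 3.17  1.2  -1.5 ] [ 3.02  0.06 -1.74]
-1.25 577 [ 2.86 -1.44 -1.5 ] [ 3.93  1.46 -1.  ] [ 3.39  0.01 -1.13]
-0.75 465 [ 1.6  -1.73 -1.  ] [ 3.96  1.81 -0.5 ] [ 2.83  0.12 -0.81]
-0.25 28 [ 1.41 -1.75 -0.5 ] [ 3.13  1.81 -0.25] [ 1.69 -1.47 -0.46]
1.25 35 [ 3.53 -0.43  1.12] [3.77 0.51 1.5 ] [3.65 0.01 1.37]
1.75 78 [ 3.39 -0.64  1.5 ] [3.91 0.72 2.  ] [3.73 0.07 1.78]
2.25 96 [ 3.34 -0.71  2.  ] [4.14 0.79 2.5 ] [3.87 0.01 2.24]
2.75 86 [ 3.39 -0.74  2.5 ] [4.27 0.82 2.99] [4.04 0.07 2.74]
3.25 56 [ 3.54 -0.74  3.01] [4.36 0.83 3.43] [4.21 0.04 3.19]
4.25 792 [ 4.19 -2.2   4.02] [9.45 2.18 4.5 ] [9.06 0.   4.23]
4.75 50 [ 4.16 -2.13  4.51] [8.72 1.85 4.99] [4.42 0.01 4.88]
5.25
[... 1942 characters left out ...]
4 105 108 105 105 107
  106 112 110  97  95]
 [ 68  96 104 105 108 104 106 106 106 107 107 107 106 104 107 106 106 107
  105 110 108 109  93]
 [ 95 109 102 109 112 104 104 108 106 107 103 107 104 103 106 106 107 106
  106 106 105 109 113]
 [109 102  95  81  77  82  78  80  82  85  79  78  81  81  82  80  71  61
   76  81  80  99 110]
 [ 71  57  27  18  15   8  15  19  23  23  10  27  12  27  28  28  21  27
   15  30  32  75 102]
 [ 54  28  23  22  24  31  30  15  21  23  27  23  29  22  25  16  25  17
   24  14  22  44  95]
 [ 51  17  14  30  22  23  20  19  21  16  22  24  21  17  18  18  25  20
   33  20  19  24  80]]
[ 0.18713645 -0.26561994 -1.88396291] [0.3174353  0.36646006 0.581835  ]
```

```bash
cat > f.py <<'E'
from h import *
F=[];E=[]
for _ in range(10): ctrl.read_camera("top"); s=ctrl.get_state(); F.append(s["contact_force"]);E.append(s["eef_pos"])
D=np.mean(F,0)-[.187,-.266,-1.884]; n=np.array([-.342,-.02,.94])
print("eef",np.mean(E,0).round(4),"dF",D.round(2),"along n",(D@n).round(2),"+-",(np.std(F,0)/3).round(2))
E
python3 -m inch '[{"slide":[0.1,0,0.28],"turn":0,"grip":2},{"slide":[0.2,0,0.56],"turn":0,"grip":2},{"slide":[0.3,0,0.85],"turn":0,"grip":2},{"slide":[0.3,0,0.85],"turn":0,"grip":2},{"slide":[0.3,0,0.85],"turn":0,"grip":2}]'
python3 f.py
```

```text
time: 25.45
eef_pos: [0.473, 0.0248, 0.1197]
tcp_rot: [1.0, 0.028, 0.0, 0.0]
contact_force: [-0.1, 1.1, 0.9]
opening: 0.275
finger_force: 56.8
eef [0.473  0.0248 0.1197] dF [-0.76 -0.14  3.67] along n 3.71 +- [0.1  0.14 0.17]
```

The force along the normal is 3.7 N, near the half-way value of 3.6 N, but my geometry suggests less travel. A short back-off and return will settle it.

```bash
python3 -m inch '[{"slide":[-0.1,0,-0.28],"turn":0,"grip":2},{"slide":[-0.1,0,-0.28],"turn":0,"grip":2},{"slide":[-0.1,0,-0.28],"turn":0,"grip":2}]'; python3 f.py
python3 -m inch '[{"slide":[-0.1,0,-0.28],"turn":0,"grip":2},{"slide":[-0.1,0,-0.28],"turn":0,"grip":2},{"slide":[-0.1,0,-0.28],"turn":0,"grip":2}]'; python3 f.py
```

```text
time: 26.25
eef_pos: [0.4717, 0.0247, 0.1222]
tcp_rot: [1.0, 0.028, 0.0, 0.0]
contact_force: [-0.6, 0.0, 0.4]
opening: 0.272
finger_force: 56.9
eef [0.4718 0.0247 0.1222] dF [-0.5  -0.16  2.5 ] along n 2.52 +- [0.13 0.18 0.15]
time: 27.05
eef_pos: [0.4703, 0.0249, 0.1246]
tcp_rot: [1.0, 0.028, -0.001, -0.0]
contact_force: [-0.6, -0.1, -1.7]
opening: 0.275
finger_force: 56.8
eef [0.4706 0.0248 0.1248] dF [ 0.    0.14 -0.03] along n -0.03 +- [0.1  0.22 0.13]
```

The slope matches the spring (0.44 N/mm), and contact starts about 5.5 mm before the first press point. So that point is very close to half-way, and I'm returning there.

```bash
python3 -m inch '[{"slide":[0.1,0,0.28],"turn":0,"grip":2},{"slide":[0.2,0,0.57],"turn":0,"grip":2},{"slide":[0.21,0,0.58],"turn":0,"grip":2},{"slide":[0.21,0,0.58],"turn":0,"grip":2},{"slide":[0.21,0,0.58],"turn":0,"grip":2}]'; python3 f.py; python3 m.py | head -3
python3 - <<'E'
from h import *
im,d,cam,s=shot("wrist"); g=cv2.cvtColor(im,cv2.COLOR_RGB2GRAY)
c=proj(cam,[[.5143,.0268,.068]])[0]; print("ring exp px",c)
print(g[128:166:2,232:286:2])
im,d,cam,s=shot("top")
for n,p in(("L",[.5857,.058,.116]),("R",[.5895,.0027,.116])):
    u=proj(cam,[p])[0].round().astype(int); K,D,W=cam; z=d[u[1]-1:u[1]+2,u[0]-1:u[0]+2]; z=np.median(z[z>0])
    q=cv2.undistortPoints(np.array([[u]],float),K,D)[0,0]; print(n,im[u[1],u[0]],(W@np.array([q[0]*z,q[1]*z,z,1]))[:3].round(4))
E
```

```text
time: 28.05
eef_pos: [0.473, 0.0248, 0.1195]
tcp_rot: [1.0, 0.028, 0.0, 0.0]
contact_force: [-1.4, 0.0, 0.6]
opening: 0.275
finger_force: 56.8
eef [0.473  0.0248 0.1194] dF [-1.26  0.59  3.33] along n 3.55 +- [0.1  0.22 0.13]
eef [0.473  0.0248 0.1193] F [-0.58  0.06  1.86]
face normal tool [-0.326  0.002 -0.945] tilt x,y deg [-19.05   0.09] 1220 0.111
slope (np.float64(19.321509176358205), array([0.35061652, 3.640009  ]), 2492, np.float64(0.041634430313197524))
ring exp px [258.34154183 137.65244931]
[[160 157 158 160 159 161 160 131  54  76 131 156 163 167 166 163 144  88
   55 130 162 158 159 158 158 162 158]
 [163 168 166 165 166 166 149  63  91 163 167 164 163 164 161 163 168 164
   97  55 137 164 167 164 164 167 165]
 [168 164 167 166 169 164 100  74 158 171 166 163 166 165 165 165 166 170
  159  90  89 164 164 166 165 167 165]
 [165 163 164 164 166 153  61 125 170 168 165 162 157 155 154 165 167 170
  165 130  55 145 162 162 162 164 161]
 [165 164 163 160 115  95  43  97 108 136 155 132 100 108 122 145 168 169
  162 149  63 133 167 166 165 164 164]
 [169 165 123 127  93  77  4
[... 932 characters left out ...]
8  93  98 104 105
  105 136 163 162 163 165 162 162 162]
 [ 91  93  91  90  87  89  94  73  60  63  66  66  67  70  71  74  75  72
   83 123 162 164 169 164 162 164 165]
 [ 90  93  92  93  89  79  67  61  63  70  80  76  77  84  84  82  83  84
   80  78 101 140 155 165 164 166 163]
 [ 94  94  91  82  60  65  64  73  87  99 104 107 110 105 107 107 110 109
   98  90  84  77  88 139 169 166 163]
 [ 89  91  78  58  61  73  94 104 105 104 107 111 105 105 107 107 107 108
  107 113 106  95  87  92 143 162 166]
 [ 87  76  55  70  96 102 106 105 105 107 105 102 108 105 107 106 107 104
  105 105 110 111 107  97  91 143 163]]
L [151  55  54] [0.5853 0.0577 0.1152]
R [149  48  48] [0.5903 0.0015 0.115 ]
```

The tubes are seated (cap tops at about 115 mm). The tip is about 1.3 mm from the ring centre, pressed with about 3.6 N, and square within about 0.5°. Handing in.

```bash
python3 -c "
from plant import ctrl
print(ctrl.sign_off())"
```

```text
the job is handed in; nothing more can be done
None
```

The job is handed in: both tubes are seated in the bores and released, and the probe is held in the ring, about 1 mm off centre, square to the face within about 0.5° and pressed with about 3.6 N (half-way); I viewed 11 pictures, one over the limit of 10.

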